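# Clamp the dish holder to the slotted bed with a T-bolt

### The job

Clamp the dish holder to the slotted bed where it stands: lift the T-bolt out of its stand by its bar-shaped nut, lower its head lengthwise into the bed's slot in front of the holder's fork, slide it along the slot until you feel its shank press lightly against the end of the fork, turn it a quarter turn clockwise so that the head stands square across the slot, and go on turning the nut clockwise until the washer clamps the foot firmly. Work gently: do not push the holder along or upset its dish, and do not wrench the nut or force the bolt.

Things in the scene. Friction and masses are not known exactly. Their poses are not given: they have to be found in the camera images.
- nut_grip (a point): Grip of the black nut on top of the T-bolt: an upright bar 44 mm long (x axis), 12 mm thick (y), 28 mm tall. The point is in the middle of the bar, on the bolt axis, and 61.5 mm above the head's underside at the thread's zero mark, where the bar is parallel to the head; at the start the bar is up to 15 degrees off
- bolt_head (a point): Steel T-bolt, 76 mm tall, 0.23 kg, its head in the stand's pocket at the start; the point is the centre of the head's underside, z up. Head 34 mm long (x), 15 mm wide (y), 8 mm thick; above it a neck 10 mm tall, 17 mm across with two rounded corners, which lets it turn in the slot from lengthwise to square clockwise only and stops it there (up to about 15 degrees past); then a 12 mm shank
- washer: Round steel washer under the nut, 30 mm across, 3 mm thick, not turning, carried by the nut on a spring (5 N per mm, 4 mm of travel, then solid). Origin at the centre of its underside, 3 mm below the nut's origin while the spring is free. With the head on the channel floor it clears the foot's upper face by 1.5 to 3.3 mm at the start
- bolt: The whole T-bolt with washer and nut; same frame as point bolt_head
- bed: Flat aluminium bed fixed to the worktop, 100 mm (x) by 300 mm (y) by 26 mm high with one T-slot along its y axis; origin at the centre of its underside
- slot (a point): Centre of the bed's upper face, in the middle of the slot mouth; y axis along the slot. The mouth is 19 mm wide between lips 12.5 mm thick; below is a channel 38 mm wide and 9.5 mm high, whose floor lies 22 mm below this point. A head on the floor has 1.5 mm of play up to the lips. Both ends are open
- holder: Steel dish holder, about 2 kg, loose on the bed, kept in line by a key in the slot: a foot plate 8 mm thick with an open fork at one end (the bed's -y side) and a round rim with a petri dish at the other; origin at the bolt's home in the fork, on the foot's underside. A push of some 10 N or more slides it along the slot
- fork_home (a point): Where the bolt axis is when fully home in the fork, on the foot's upper face (34 mm above the worktop); y points along the slot away from the fork's mouth. Fork 15 mm wide; its prongs reach 22 mm towards -y from here and its end stops the shank here; the foot is 60 mm wide. The dish's rim begins 56 mm towards +y and is 7 mm high, the dish's top 14 mm above the foot
- dish_center (a point): Centre of the petri dish, 60 mm diameter, 14 mm high, standing in the holder's rim
- stand: Grey block fixed to the worktop, 66 x 46 x 16 mm, in whose pocket (39 x 20 mm, 10 mm deep, long side along x) the bolt stands; origin at the centre of its underside
- nut: The nut; origin on the bolt axis 26.5 mm below the bar's middle, x along the bar. Turned clockwise (from above) against the bolt it goes down the bolt 5 mm per radian (held up, it lifts the bolt instead). The thread is stiff and self-locking: about 0.12 N m, so a bolt free to turn turns with its nut. Clamping adds 0.005 N m per newton of clamping force; 10 to 25 N is firm, 80 too much

How it is judged:
On the way, in this order (a step that is already met when the one before it is completed fails the run):
1. the head is lowered lengthwise into the slot in front of the fork (z of bolt_head in the frame of slot below -0.018 m and angle between the x axis of bolt and the y axis of bed, either way round below 0.35 rad and y of bolt_head in the frame of holder below -0.02 m), for 0.1 s.
2. the bolt is slid home in the fork and its shank touches the fork's end (more than 1 N) (horizontal distance between bolt_head and fork_home below 0.004 m and z of bolt_head in the frame of slot below -0.016 m and contact force between bolt and holder above 1 N), for 0.05 s.
3. the head is turned square across the slot under the lips (angle between the x axis of bolt and the x axis of bed, either way round below 0.35 rad and horizontal distance between bolt_head and fork_home below 0.004 m), for 0.1 s.
At the end, for the whole second after the job is handed in: The bolt stands upright in the fork, its axis within 4 mm of home, its head under the slot's lips and within 20 degrees of square across the slot, at rest; the washer presses on the holder's foot with more than 8 N; the holder is within 5 mm of where it stood (all of step 3 and contact force between washer and holder above 8 N and z of bolt_head in the frame of slot below -0.016 m and angle between bolt's own z axis and vertical below 0.1 rad and distance of holder from where it was at the start of the episode below 0.005 m and linear speed of bolt below 0.02 m/s); the robot touches nothing.
It fails at once if the holder is pushed more than 5 mm from its place (distance of holder from where it was at the start of the episode above 0.005 m).
It fails at once if the dish is shifted more than 8 mm in its holder or tipped (distance between dish_center and fork_home above 0.1 m or distance between dish_center and fork_home below 0.084 m or angle between dish_center's own z axis and vertical above 0.2 rad).
It fails at once if the bolt is forced: more than 45 N between bolt and bed while the head is lengthwise (contact force between bolt and bed above 45 N and angle between the x axis of bolt and the y axis of bed, either way round below 0.5 rad).
It fails at once if the foot is wrenched: more than 80 N between washer and holder (contact force between washer and holder above 80 N).
It also fails if it takes over 72 s, if anything falls off the work surface, if the arm or the gripper's body presses on something with over 40 N, if the wrist force passes 120 N, or if a joint passes its speed limit or range.

### The arm

A 6-joint arm with a two-finger parallel gripper is mounted at the origin on a cart in front of the work surface, level with it; the furniture and walls round the work are solid. World frame = base frame: x ahead of the robot, y to its left, z up, the work surface at z = 0. Lengths are in m, angles in rad, forces in N, time in s.
With the tool pointing down it reaches from about 0.375 to 0.9 m from the base axis. Payload 3.1 kg.
Tool frame: the origin (TCP) lies midway between the tips of the shut fingers; the grasp point (between the pads) lies robot.grip_point_offset behind it (robot.grip_point_offset is the distance from the TCP to the grasp point, in m); z points along the fingers, y is the direction in which the jaws open and shut (so a half turn about z gives the same grasp; the last joint's range is limited). The gripper opens to 87 mm and grips with 3 to 60 N. Pads are 19 mm wide; open, the fingers measure 117 mm over their backs; the gripper's body (75 mm by 190 mm) begins 51 mm behind the grasp point.
Start: joints at [0.968, 0.527, 1.433, -0, 1.181, -0.178], TCP at [0.258, 0.569, 0.223] pointing down, gripper open.
Joint ranges: [-3.08, 3.08], [-0.75, 2.2], [0.22, 2.44], [-1.43, 4.57], [0, 2.65], [-2.85, 2.85]. Speed limits (rad/s): [2.79, 2.79, 3.14, 3.14, 3.14, 3.14].

### API

Orientations are given as a unit quaternion [x, y, z, w].
In Python, from rig import robot, cams, hand_in gives the robot as it stands. The module is installed in compiled form; this text tells all that it offers.
- The arm moves only by the tool send_rows, never from a script. Its argument "steps" is one flat list of numbers, 5 for each row, row after row: the finger opening in m, from 0 to 0.087, then the shift along the tool's x, y, z in m, then the turn about the tool's z in rad. A call has 1 to 8 rows; each row is the pose to reach, as a shift and turn from the pose measured when the call began, along the tool's axes at that moment; what a row does not reach only later rows make up. A row lasts 1/8 s, in which the tool goes at most 62.5 mm and 10.7 degrees, less where a joint would pass 70% of its speed; a pose out of reach is approached as far as the arm can. A call with a gripper value outside its range is refused whole. The fingers move at their own pace and stop on an object; "force" is the grip in N (left out, the last holds). Time passes only in rows, so rows that repeat a pose let the fingers close. It gives the time, the measured TCP pose, the force and the opening at its end, in the units of the state.
- robot.get_obs(): the state, without advancing time (a new reading comes with each control period).
- cams.camera(name): name is "side" or "top"; returns a dict with "color" (420x560x3 uint8, red, green, blue), "range_z" (420x560 float32, m along the optical axis (not along the pixel's ray), 0 where there is no reading), "intrinsics" (3x3 intrinsics, pixels), "extrinsics" (4x4, takes a point from camera to world coordinates). Camera axes: x right, y down, z forward; pixel columns grow to the right and rows downward; lengths in m; the calibration is good to about 2 mm. A picture is of the moment at which its call begins.
- hand_in(): hands the job in, once; it reports no verdict.
The state is a dict: "time": time; "q": joint angles; "joint_velocities": joint speeds; "joint_torque": joint torques, N m; "position": TCP position; "tool_rot": TCP orientation; "ft_force": force on the tool from outside, world axes, zero at the start; "moment": the same for the moment, N m; "grip_width": finger opening in m.
Only numpy, scipy, OpenCV 4.12 (cv2) and the standard library are available. Lean on these libraries where they do the work, as an engineer would, in place of code of your own. Each camera call takes 0.05 s, during which the arm holds its last target.

## Working session

There is one attempt and no reset: what is moved stays moved. The work goes in short steps, Python scripts to look and compute and a tool call to move; the robot and the scene stay as the last step left them, time stands still between calls to the robot, and variables do not carry over. Pictures are saved under pics/ and viewed, and the job is handed in when it is done.

Besides the shell and the picture viewer there is one more tool, called after ">>>" as name(argument=value, ...), one argument or row to a line, values as JSON. send_rows: Moves the arm, as the interface text tells. Its arguments: {"type":"object","properties":{"steps":{"type":"array","items":{"type":"number"}},"force":{"type":"number"}},"required":["steps"]}

```bash
mkdir -p pics; ls; python3 - <<'E'
from rig import robot,cams
import cv2
o=robot.get_obs()
for k,v in o.items(): print(k,v)
print(robot.grip_point_offset)
for n in("side","top"):
    c=cams.camera(n); cv2.imwrite(f"pics/{n}0.png",c["color"][:,:,::-1]); print(c["intrinsics"],c["extrinsics"])
E
```

```text
pics
time 0.0
q [ 9.67460344e-01  5.28434774e-01  1.43393327e+00  2.43942166e-06
  1.18138496e+00 -1.78499523e-01]
joint_velocities [-0.00015021 -0.00031161 -0.00022579  0.00109363  0.0027554   0.00090109]
joint_torque [-4.73796626e-04 -4.40047967e+01 -1.76590294e+01  6.33142982e-02
  5.82370616e-02 -1.67531516e-04]
position [0.25714964 0.5688299  0.22158107]
tool_rot [ 2.10824722e-01  9.77523283e-01 -9.98257719e-04 -4.12630024e-04]
ft_force [-0.28131165 -0.61489337  0.67209981]
moment [-0.01415681 -0.07400217 -0.05905171]
grip_width 0.08716326188709138
0.0187
[[406.27735272   0.         273.37243471]
 [  0.         406.27735272 207.78963669]
 [  0.           0.           1.        ]] [[ 0.84323323 -0.35894232  0.40014763  0.18930626]
 [-0.53721543 -0.58888808  0.60382978 -0.53498366]
 [ 0.0189021  -0.72413482 -0.68939936  0.66160411]
 [ 0.          0.          0.          1.        ]]
[[507.47283      0.         276.12587797]
 [  0.         507.47283    209.05127254]
 [  0.           0.           1.        ]] [[ 0.01484481 -0.976338    0.21574     0.31607253]
 [-0.99988806 -0.01489881  0.00137605 -0.05139507]
 [ 0.00187078 -0.21573628 -0.97644987  1.12120008]
 [ 0.          0.          0.          1.        ]]
```

View pics/side0.png

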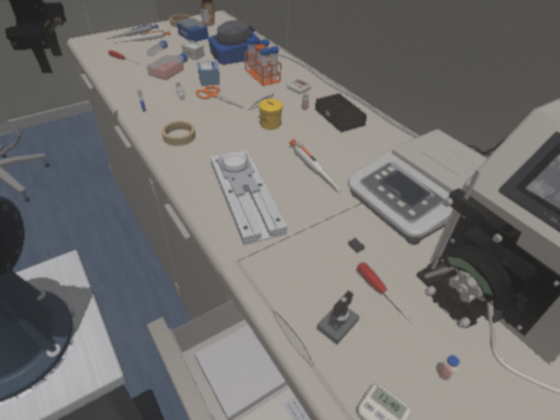

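View pics/top0.png

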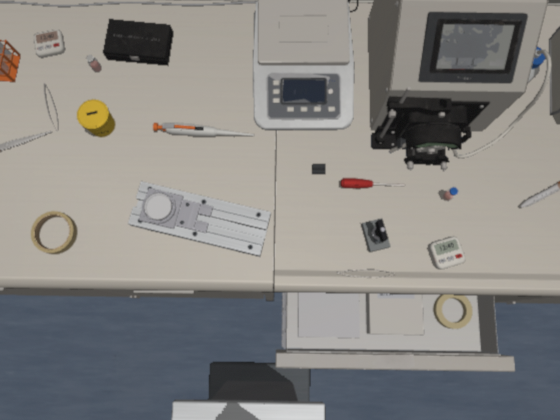

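```bash
python3 - <<'E'
import cv2
s=cv2.imread("pics/side0.png");t=cv2.imread("pics/top0.png")
def c(im,x0,x1,y0,y1,k,n): cv2.imwrite(n,cv2.resize(im[y0:y1,x0:x1],None,fx=k,fy=k,interpolation=cv2.INTER_CUBIC))
c(t,120,280,175,260,5,"pics/t_bed.png"); c(t,355,400,210,260,10,"pics/t_bolt.png")
c(s,200,300,140,250,5,"pics/s_bed.png"); c(s,310,370,285,345,9,"pics/s_bolt.png")
E
```

```text
(no output)
```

View pics/t_bed.png

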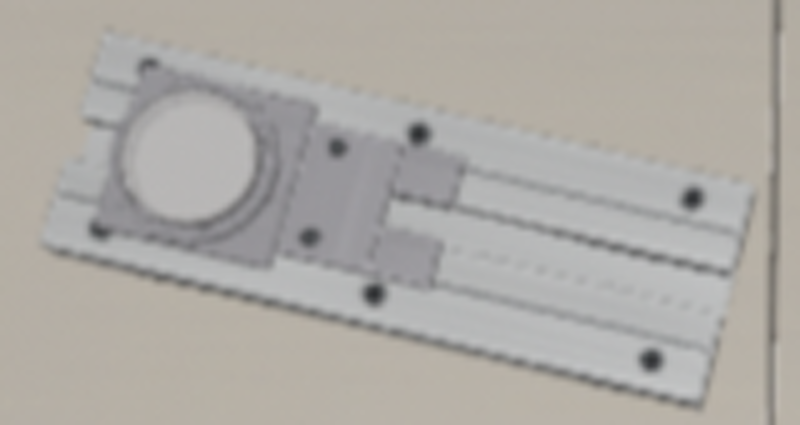

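View pics/t_bolt.png

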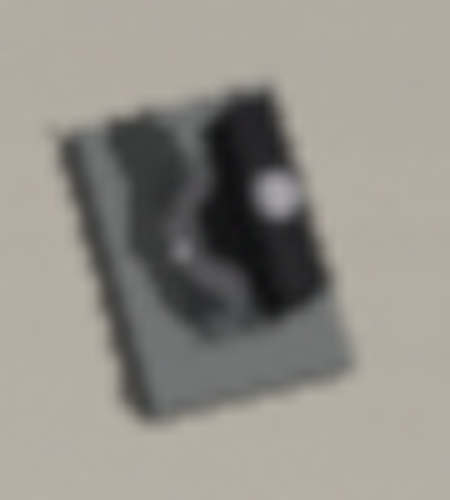

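View pics/s_bed.png

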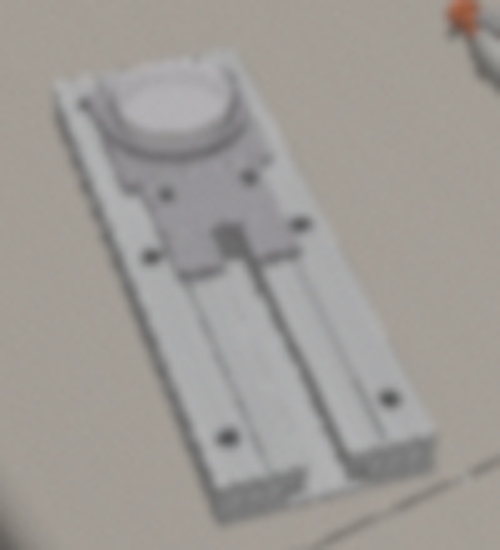

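View pics/s_bolt.png

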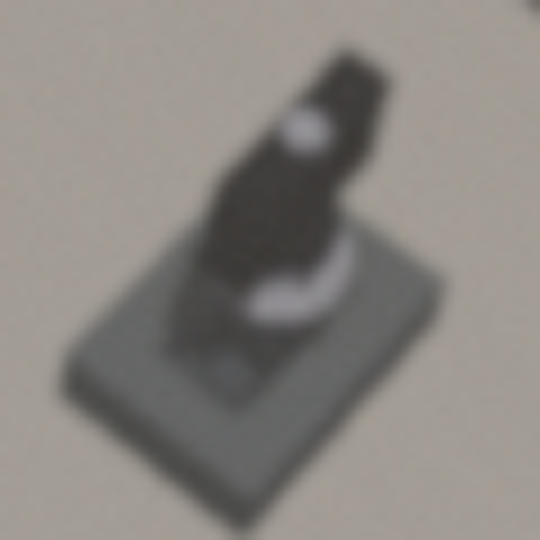

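```bash
cat > h.py <<'E'
import numpy as np,cv2
from rig import robot,cams
def ray(c,uv,z):
    K,T=c["intrinsics"],c["extrinsics"]
    uv=np.atleast_2d(np.asarray(uv,float)); d=np.c_[uv,np.ones(len(uv))]@np.linalg.inv(K).T@T[:3,:3].T
    o=T[:3,3]; return o+d*((z-o[2])/d[:,2])[:,None]
def proj(c,P):
    P=np.atleast_2d(P);T=np.linalg.inv(c["extrinsics"]);q=P@T[:3,:3].T+T[:3,3];q=q@c["intrinsics"].T;return q[:,:2]/q[:,2:]
def tool():
    from scipy.spatial.transform import Rotation as R
    o=robot.get_obs();r=R.from_quat(o["tool_rot"]).as_matrix();return o,r
E
python3 - <<'E'
from h import *
for n in("top","side"):
    c=cams.camera(n); im=c["color"].astype(int); g=im.sum(2)/3
    x0,x1,y0,y1=(355,400,210,260) if n=="top" else (310,370,285,345)
    sub=g[y0:y1,x0:x1]
    print(n,np.percentile(sub,[5,20,40,60,80]))
    if n=="top":
        m=(sub<125).astype(np.uint8); 
        cs=max(cv2.findContours(m,0,2)[0],key=cv2.contourArea)
        r=cv2.minAreaRect(cs); print(r); print(ray(c,cv2.boxPoints(r)+[x0,y0],.016))
        print(ray(c,[r[0][0]+x0,r[0][1]+y0],.016))
        np.set_printoptions(linewidth=250)
        print(sub[:45,5:40].astype(int))
E
```

```text
top [ 42.33333333 100.86666667 169.         170.66666667 172.33333333]
((20.038463592529297, 24.807689666748047), (30.34620475769043, 22.978918075561523), 74.74488067626953)
[[ 0.53098613 -0.2361924   0.016     ]
 [ 0.54542485 -0.28577868  0.016     ]
 [ 0.48005475 -0.30133143  0.016     ]
 [ 0.4659706  -0.25232274  0.016     ]]
[[ 0.50539447 -0.26892302  0.016     ]]
[[170 170 170 ... 169 170 169]
 [170 170 170 ... 170 169 170]
 [170 170 170 ... 169 169 170]
 ...
 [173 172 172 ... 171 172 172]
 [172 173 172 ... 172 172 172]
 [174 174 173 ... 173 173 172]]
side [ 66.         100.33333333 154.33333333 155.66666667 156.33333333]
```

```bash
python3 - <<'E'
from h import *
np.set_printoptions(linewidth=250,precision=4,suppress=True,threshold=100000)
for n in("top","side"):
    c=cams.camera(n); x0,x1,y0,y1=(355,400,210,260) if n=="top" else (310,370,285,345)
    u,v=np.meshgrid(np.arange(x0,x1),np.arange(y0,y1)); z=c["range_z"][y0:y1,x0:x1]
    d=np.stack([u,v,np.ones_like(u)],-1)@np.linalg.inv(c["intrinsics"]).T*z[...,None]
    P=d@c["extrinsics"][:3,:3].T+c["extrinsics"][:3,3]
    H=P[...,2]*1000
    if n=="top": print(H[::1,4:40].astype(int)); g=c["color"][y0:y1,x0:x1].mean(2); print(g[:,4:40].astype(int))
    for lo,hi,nm in((10,20,"standtop"),(70,95,"bartop")):
        m=((H>lo)&(H<hi)&(z>0)).astype(np.uint8)
        pts=P[m>0]; 
        if len(pts)>5:
            r=cv2.minAreaRect((pts[:,:2]*1000).astype(np.float32)); print(n,nm,len(pts),np.median(pts[:,2]),r)
E
```

```text
[[  -3   -6   -5   -2   -2    0   -2   -4   -2   -2   -3    0   -2    0    1    0   -4    0   -3   -3   -3    0    0   -2   -5   -1   -2   -5   -3    2    0   -5   -3   -2   -2   -3]
 [  -5    0   -1   -3   -1   -1   -2    0   -3   -5   -1   -4   -2   -3   -7   -5   -2   -1    0   -4   -5   -3   -4    0   -3   -2    0   -3    0   -3   -6   -3    0   -3   -1   -2]
 [  -2    0   -3    0   -3    0   -2   -1   -2   -3   -2   -4   -2   -5   -1    0   -2    2    0   -4    0    2   -1   -4   -1   -5   -3   -3    2   -3   -5   -4   -5   -3    0   -6]
 [  -5   -3    0   -1   -4    0   -2    1   -2   -1   -4   -1   -2   -3   -4   -1   -2   -3   -1    0    0   -1   -2   -2    0   -4    0   -4   -1    0   -2   -1   -1    1    0   -2]
 [  -2   -1    0    0   -2   -3   -2   -4    0   -2   -3    0    0   -3    1   -5   -5    2   -1   -2    3   -3   -4   -1    0   -4    0   -2    0   -2    1   -4    1   -4    1    0]
 [  -2   -2    0    0   -3   -2    1    0    0   -3    0   -3   -6    0   -3    1    0   -5   -4   -2    0    0   -1   -3   -3   -2   -1    1   -4   -3   -1   -4   -1   -1    0   -3]
 [
[... 15253 characters left out ...]

 [174 174 174 173 174 174 173 173 174 173 173 174 173 174 174 173 174 173 173 173 172 173 174 173 173 173 173 173 172 173 173 173 173 173 173 173]]
top standtop 340 0.013746566393470938 ((505.7669372558594, -272.04156494140625), (66.34613037109375, 47.43098831176758), 14.70925235748291)
top bartop 137 0.07907419529529425 ((505.9140625, -272.29742431640625), (43.79926681518555, 12.362985610961914), 14.245828628540039)
side standtop 624 0.015858183451828045 ((507.0728759765625, -275.5311584472656), (67.44055938720703, 47.01201629638672), 14.471132278442383)
side bartop 211 0.08111150771687647 ((506.2076721191406, -276.1531066894531), (44.85546112060547, 12.582479476928711), 15.05388355255127)
```

```bash
cat >> h.py <<'E'
def cloud(c):
    h,w=c["range_z"].shape;u,v=np.meshgrid(np.arange(w),np.arange(h)); z=c["range_z"]
    d=np.stack([u,v,np.ones_like(u)],-1)@np.linalg.inv(c["intrinsics"]).T*z[...,None]
    P=d@c["extrinsics"][:3,:3].T+c["extrinsics"][:3,3]; P[z==0]=np.nan
    return P
def rect(P,lo,hi,box,off=0):
    m=(P[...,2]-off>lo)&(P[...,2]-off<hi)&(P[...,0]>box[0])&(P[...,0]<box[1])&(P[...,1]>box[2])&(P[...,1]<box[3])
    m=m.astype(np.uint8); n,l,s,_=cv2.connectedComponentsWithStats(m,connectivity=8); k=1+np.argmax(s[1:,4])
    return l==k
E
python3 - <<'E'
from h import *
np.set_printoptions(linewidth=200,precision=4,suppress=True)
for n,off in(("top",-.002),("side",0)):
    c=cams.camera(n);P=cloud(c); box=(.4,.75,-.08,.35)
    for lo,hi,nm in((.02,.06,"bed+all"),(.0305,.0375,"foot"),(.044,.054,"dish")):
        m=rect(P,lo,hi,box,off);p=P[m];r=cv2.minAreaRect((p[:,:2]*1000).astype(np.float32))
        print(n,nm,len(p),np.median(p[:,2]),r); 
        if nm=="dish": print(cv2.minEnclosingCircle((p[:,:2]*1000).astype(np.float32)))
        vis=np.zeros(m.shape+(3,),np.uint8);vis[m]=c["color"][m]
        cv2.imwrite(f"pics/m_{n}_{nm}.png",cv2.resize(vis[175:260,120:280] if n=="top" else vis[140:250,200:300],None,fx=4,fy=4))
E
```

```text
top bed+all 5429 0.025755069395501318 ((536.3373413085938, 119.3837890625), (300.6983947753906, 100.5124282836914), 77.23175811767578)
top foot 1043 0.032051021195789176 ((547.848388671875, 169.35928344726562), (150.4742889404297, 76.61853790283203), 77.342041015625)
top dish 592 0.046496096686514554 ((556.7057495117188, 207.67138671875), (58.72496032714844, 60.76877212524414), 1.8300665616989136)
((556.2736206054688, 209.3347930908203), 32.45393371582031)
side bed+all 3247 0.026942082381638865 ((537.986572265625, 116.83795928955078), (305.444580078125, 100.65387725830078), 77.19861602783203)
side foot 616 0.03410356044497481 ((543.4407958984375, 148.64749145507812), (117.32624816894531, 75.70767974853516), 74.88822174072266)
side dish 304 0.04858105685399461 ((557.8030395507812, 202.58395385742188), (60.31975555419922, 57.73850631713867), 62.84394454956055)
((556.0184326171875, 203.97659301757812), 32.63243103027344)
```

```bash
python3 - <<'E'
import cv2,numpy as np
a=[cv2.imread(f"pics/m_{n}_foot.png") for n in("top","side")]
h=max(i.shape[0] for i in a); a=[cv2.copyMakeBorder(i,0,h-i.shape[0],0,0,0) for i in a]
o=np.hstack(a); cv2.imwrite("pics/mf.png",cv2.resize(o,None,fx=.75,fy=.75))
E
```

```text
(no output)
```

View pics/mf.png

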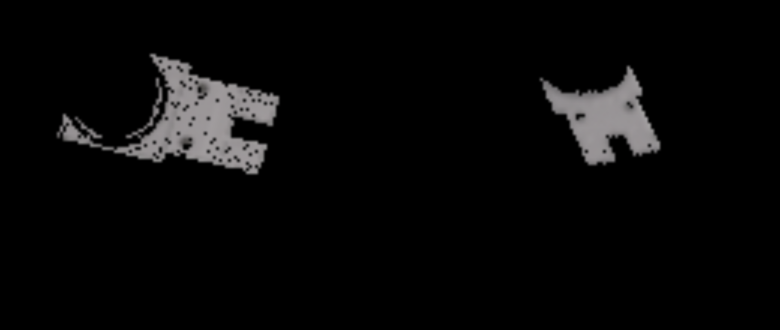

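```bash
python3 - <<'E'
from h import *
np.set_printoptions(linewidth=200,precision=4,suppress=True)
a=np.deg2rad(77.2);s=np.array([np.cos(a),np.sin(a)]);q=np.array([s[1],-s[0]])
for n,off in(("top",-.002),("side",0)):
    c=cams.camera(n);P=cloud(c); box=(.4,.75,-.08,.35)
    mb=rect(P,.02,.06,box,off);pb=P[mb][:,:2]
    # bed sides/top only
    m=rect(P,.0305,.0375,box,off);p=P[m][:,:2]
    cen=np.array([.537,.118])
    U=(pb-cen)@s*1000;V=(pb-cen)@q*1000
    top=P[mb][:,2]-off; e=(top>.0235)&(top<.0285)
    print(n,"bed u",U[e].min(),U[e].max(),"v",V[e].min(),V[e].max())
    u=(p-cen)@s*1000;v=(p-cen)@q*1000
    k=u<u.min()+60
    print("foot u min",np.sort(u)[[0,3,10,20]],"v",np.sort(v[k])[[0,3,-4,-1]])
    f=u<u.min()+18
    vs=np.sort(v[f]); print("prongs v gaps",[(vs[i],vs[i+1]) for i in np.argsort(np.diff(vs))[-2:]])
    mid=(abs(v-np.mean([vs[0],vs[-1]]))<4); print("fork end u",np.sort(u[mid])[:6])
E
```

```text
top bed u -149.08842093101512 151.0122974246368 v -51.26962590208158 49.19929523078836
foot u min [-23.4289 -22.6229 -21.8366 -20.8729] v [-32.6202 -30.6998  28.6953  29.2759]
prongs v gaps [(np.float64(-32.62017561209905), np.float64(-31.033983495366517)), (np.float64(-8.642915093976455), np.float64(6.107538116655898))]
fork end u [5.1136 6.2169 6.318  7.5246 8.6493 8.7654]
side bed u -153.9054310884863 149.00244968600623 v -49.007900734956905 51.55957343126417
foot u min [-27.4676 -26.4218 -25.1991 -24.1921] v [-28.5689 -28.4163  31.1857  32.1736]
prongs v gaps [(np.float64(25.37645481551563), np.float64(26.884534982669795)), (np.float64(-6.479098722736661), np.float64(8.67562423727395))]
fork end u [1.7376 1.8955 2.6422 3.6706 4.3781 4.4694]
```

```bash
cat >> h.py <<'E'
def go(x,y,z,yaw):
    o,r=tool(); p=np.array(o["position"]); d=r.T@(np.array([x,y,z])-p); cy=np.degrees(np.arctan2(r[1,0],r[0,0]))
    t=(cy-yaw+180)%360-180
    np.set_printoptions(precision=4,suppress=True)
    print("t",round(o["time"],2),"pos",p,"yaw",cy,"tilt",np.degrees(np.arccos(-r[2,2])),"q6",np.degrees(o["q"][5]),"w",round(o["grip_width"],4),"F",np.array(o["ft_force"]),"M",np.array(o["moment"]))
    print("shift",d,"turn",np.radians(t),np.degrees(t))
E
python3 -c "
from h import *
go(.42,.15,.2,85); go(.506,-.274,.17,14.6)"
```

```text
t 0.5 pos [0.2575 0.5695 0.2225] yaw 155.65709338646877 tilt 0.0023570550431961145 q6 -10.224541055961662 w 0.087 F [ 0.0787 -0.0434 -0.3375] M [ 0.0398 -0.0281 -0.0354]
shift [-0.3209 -0.3152  0.0225] turn 1.2331989194829904 4048.353243706382
t 0.5 pos [0.2575 0.5695 0.2225] yaw 155.65709338646877 tilt 0.0023570550431961145 q6 -10.224541055961662 w 0.087 F [ 0.0787 -0.0434 -0.3375] M [ 0.0398 -0.0281 -0.0354]
shift [-0.574  -0.6661  0.0525] turn 2.461910712886998 8081.976121427376
```

>>> send_rows(
  steps=[0.06, -0.32, -0.315, 0.02, 1.23, 0.06, -0.32, -0.315, 0.02, 1.23, 0.06, -0.32, -0.315, 0.02, 1.23, 0.06, -0.32, -0.315, 0.02, 1.23, 0.06, -0.32, -0.315, 0.02, 1.23, 0.06, -0.32, -0.315, 0.02, 1.23, 0.06, -0.32, -0.315, 0.02, 1.23, 0.06, -0.32, -0.315, 0.02, 1.23],
  force=15,
)

```text
time: 1.5
position: [0.421, 0.1475, 0.2027]
tool_rot: [0.738, 0.675, 0.0, 0.001]
ft_force: [0.5, 0.2, -0.4]
grip_width: 0.0604
```

```bash
sed -i 's/,np.degrees(t))/,t)/; s/np.radians(t),t/np.radians(t),t/' h.py; python3 -c "
from h import *
go(.506,-.274,.12,14.6)"
```

```text
t 1.5 pos [0.421  0.1475 0.2027] yaw 84.85867530830794 tilt 0.07831552999657142 q6 10.081427412200304 w 0.0604 F [ 0.4763  0.2342 -0.4439] M [-0.0615  0.0661  0.0011]
shift [-0.4121  0.1223  0.083 ] turn 1.2262452122196157 70.25867530830794
```

>>> send_rows(
  steps=[0.06, -0.41, 0.122, 0.08, 1.226, 0.06, -0.41, 0.122, 0.08, 1.226, 0.06, -0.41, 0.122, 0.08, 1.226, 0.06, -0.41, 0.122, 0.08, 1.226, 0.06, -0.41, 0.122, 0.08, 1.226, 0.06, -0.41, 0.122, 0.08, 1.226, 0.06, -0.41, 0.122, 0.08, 1.226, 0.06, -0.41, 0.122, 0.08, 1.226],
)

```text
time: 2.5
position: [0.5077, -0.2759, 0.1224]
tool_rot: [0.992, 0.126, 0.002, 0.002]
ft_force: [0.4, 1.1, -0.3]
grip_width: 0.06
```

```bash
python3 - <<'E'
from h import *
go(.506,-.274,.055,14.6)
im=cams.camera("side")["color"][230:350,270:400,::-1]
cv2.imwrite("pics/s1.png",cv2.resize(im,None,fx=5,fy=5,interpolation=cv2.INTER_CUBIC))
E
```

```text
t 2.5 pos [ 0.5077 -0.2759  0.1224] yaw 14.4313042254317 tilt 0.2637414955379911 q6 35.94000301755635 w 0.06 F [ 0.3605  1.0657 -0.3399] M [-0.0281  0.1922 -0.0109]
shift [-0.0014 -0.0025  0.0674] turn -0.002944296700419055 -0.16869577456830598
```

View pics/s1.png

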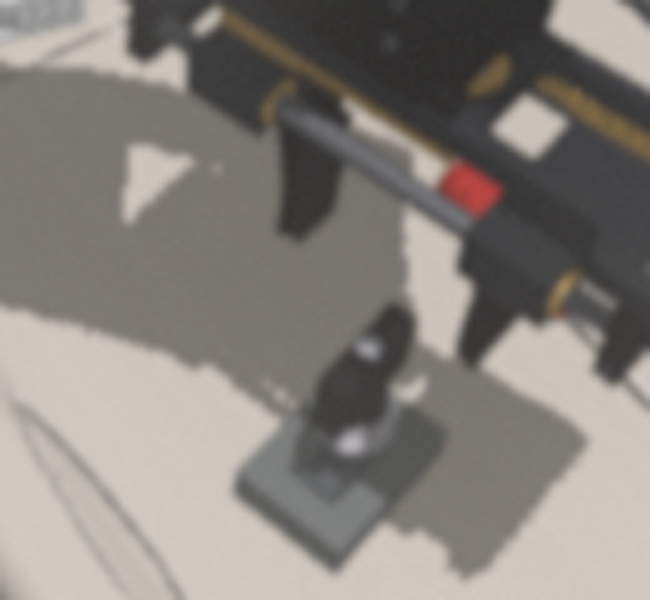

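>>> send_rows(
  steps=[0.05, -0.001, -0.002, 0.03, 0, 0.04, -0.001, -0.002, 0.06, 0, 0.03, -0.001, -0.002, 0.067, 0, 0.03, -0.001, -0.002, 0.067, 0, 0.02, -0.001, -0.002, 0.067, 0, 0.0, -0.001, -0.002, 0.067, 0, 0.0, -0.001, -0.002, 0.067, 0, 0.0, -0.001, -0.002, 0.067, 0],
  force=8,
)

```text
time: 3.55
position: [0.5057, -0.2719, 0.0562]
tool_rot: [0.992, 0.127, 0.001, 0.001]
ft_force: [0.8, -0.2, 3.7]
grip_width: 0.0117
```

```bash
python3 - <<'E'
from h import *
go(.506,-.274,.055,14.6)
im=cams.camera("side")["color"][230:350,270:400,::-1]
cv2.imwrite("pics/s2.png",cv2.resize(im,None,fx=5,fy=5,interpolation=cv2.INTER_CUBIC))
E
```

```text
t 3.55 pos [ 0.5057 -0.2719  0.0562] yaw 14.535300267192387 tilt 0.18172199286222515 q6 35.95829629998436 w 0.0117 F [ 0.7751 -0.2325  3.6607] M [-0.0382  0.1077 -0.0103]
shift [-0.0002  0.0021  0.0012] turn -0.0011292233626534086 -0.0646997328076111
```

View pics/s2.png

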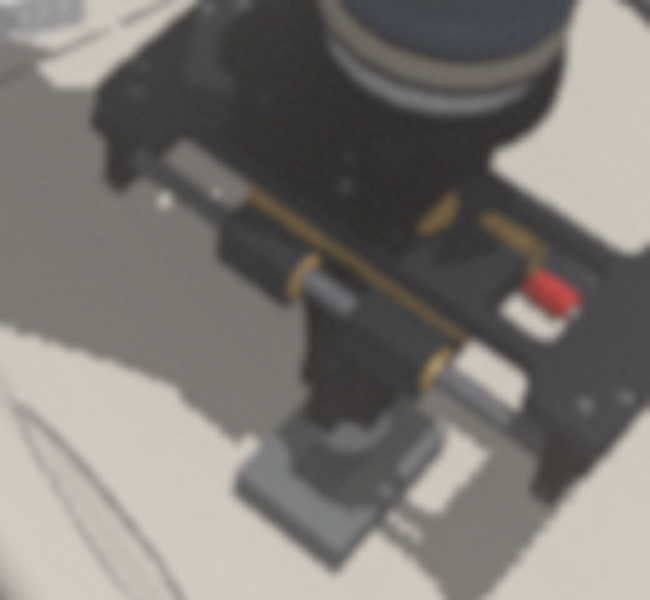

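>>> send_rows(
  steps=[0.0, 0, 0, 0, 0, 0.0, 0, 0, -0.005, 0, 0, 0, 0, -0.015, 0, 0, 0, 0, -0.03, 0, 0, 0, 0, -0.05, 0, 0, 0, 0, -0.08, 0, 0, 0, 0, -0.11, 0, 0, 0, 0, -0.11, 0],
  force=40,
)

```text
time: 4.6
position: [0.5068, -0.2726, 0.1691]
tool_rot: [0.992, 0.127, 0.004, 0.003]
ft_force: [-0.0, 0.0, -2.8]
grip_width: 0.0119
```

```bash
python3 - <<'E'
from h import *
go(.54,.0652,.15,77.2)
im=cams.camera("side")["color"][200:320,270:400,::-1]
cv2.imwrite("pics/s3.png",cv2.resize(im,None,fx=5,fy=5,interpolation=cv2.INTER_CUBIC))
im=cams.camera("top")["color"][190:270,340:440,::-1]
cv2.imwrite("pics/t3.png",cv2.resize(im,None,fx=6,fy=6,interpolation=cv2.INTER_CUBIC))
E
```

```text
t 4.6 pos [ 0.5068 -0.2726  0.1691] yaw 14.545959045443373 tilt 0.5347919978188954 q6 35.97143523689813 w 0.0119 F [-0.0094  0.0348 -2.7927] M [-0.1029  0.1467 -0.0082]
shift [ 0.1169 -0.3188  0.0177] turn -1.093519304336384 -62.65404095455662
```

View pics/s3.png

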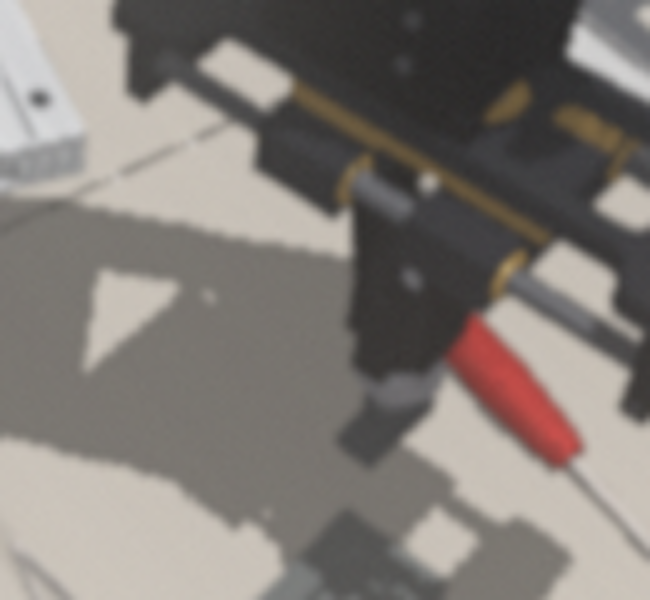

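View pics/t3.png

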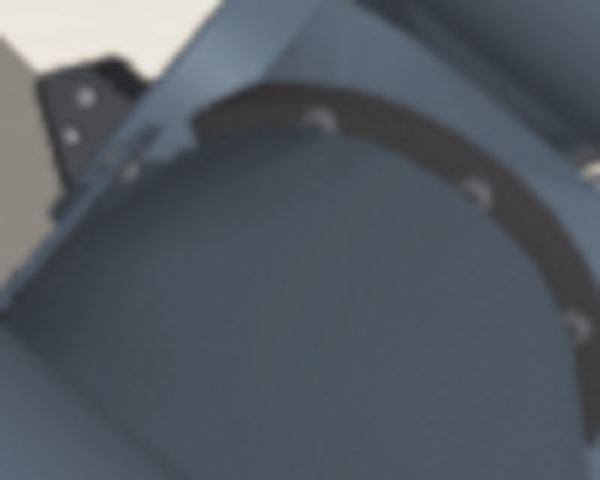

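```bash
python3 - <<'E'
from h import *
np.set_printoptions(linewidth=200,precision=1,suppress=True)
c=cams.camera("side");P=cloud(c);o,r=tool();p=o["position"];print(p)
D=P-np.array(p)
m=(np.hypot(D[...,0],D[...,1])<.035)&(P[...,2]<.165)&(P[...,2]>.10)
v,u=np.nonzero(m)
print(u.min(),u.max(),v.min(),v.max())
for vv in range(v.min(),v.max()+1):
    k=v==vv; print(vv,[f"{uu}:{a:.0f},{b:.0f},{cc:.0f}" for uu,(a,b,cc) in zip(u[k],np.c_[D[v[k],u[k],:2],P[v[k],u[k],2]]*1000)])
E
```

```text
[ 0.5 -0.3  0.2]
335 357 272 294
272 ['338:-11,7,151']
273 ['356:13,-9,150']
274 ['348:-6,-9,161', '349:-5,-11,162', '350:-4,-11,162', '355:10,-10,151', '356:11,-11,151', '357:12,-12,151']
275 ['339:-13,2,152', '340:-20,-6,165', '347:-7,-9,159', '348:-6,-9,159', '349:-4,-10,159', '350:-4,-12,160', '354:7,-11,151', '355:9,-11,150', '356:9,-12,151']
276 ['339:-13,1,149', '340:-13,-0,151', '341:-12,-1,151', '346:-7,-7,154', '347:-7,-9,156', '348:-5,-10,156', '349:-4,-11,156', '350:-2,-11,155', '351:-1,-12,156', '353:4,-11,151', '354:5,-13,152', '355:6,-13,152', '356:9,-14,151']
277 ['340:-13,-1,149', '341:-12,-2,149', '342:-12,-4,151', '343:-18,-11,164', '344:-17,-12,165', '345:-8,-7,152', '346:-6,-7,151', '347:-7,-9,154', '348:-5,-10,154', '349:-4,-11,154', '350:-3,-12,154', '351:1,-11,150', '352:1,-12,152', '353:2,-13,152', '354:3,-14,153', '355:6,-14,150', '356:7,-15,151']
278 ['341:-13,-4,150', '342:-13,-5,151', '343:-10,-5,149', '344:-9,-6,150', '345:-9,-8,151', '346:-7,-8,150', '347:-6,-9,151', '348:-4,-9,149', '349:-3,-10,150', '350:-2,-11,151', '351:-1,-13,151', '352:1,-13,151',
[... 2682 characters left out ...]
341:-12,-7,124', '342:-11,-8,124', '343:-9,-9,123', '344:-7,-9,123', '345:-5,-10,122', '346:-5,-11,123', '347:-0,-10,118']
290 ['336:-15,-0,115', '337:-16,-3,119', '338:-16,-5,122', '339:-16,-7,124', '340:-14,-7,122', '341:-13,-9,124', '342:-12,-10,124', '343:-11,-11,125', '344:-9,-11,124', '345:-7,-11,122', '346:-3,-10,118']
291 ['338:-15,-5,118', '339:-13,-6,118', '340:-14,-8,121', '341:-14,-10,124', '342:-13,-11,123', '343:-11,-12,123', '344:-10,-12,123', '345:-5,-11,118']
292 ['339:-15,-7,118', '340:-15,-9,121', '341:-14,-11,121', '342:-13,-11,122', '343:-11,-12,122', '344:-9,-12,120']
293 ['340:-14,-9,117', '341:-14,-11,119', '342:-14,-13,122', '343:-11,-13,119']
294 ['342:-12,-12,116']
```

```bash
python3 - <<'E'
from h import *
c=cams.camera("side");P=cloud(c);o,r=tool();p=np.array(o["position"]);D=P-p
m=(np.hypot(D[...,0],D[...,1])<.035)&(P[...,2]<.165)&(P[...,2]>.112)
for zz in(.117,.119):
  A=[];B=[]
  for u in range(343,354):
    v=np.nonzero(m[:,u])[0].max(); A.append(ray(c,[u,v+.5],zz)[0]-p)
  for u in range(336,342):
    v=np.nonzero(m[:,u])[0].max(); B.append(ray(c,[u,v+.5],zz)[0]-p)
  for X in(A,B):
    X=np.array(X)[:,:2].astype(np.float32); l=cv2.fitLine(X,cv2.DIST_L2,0,.01,.01).ravel(); print(zz,X[0]*1e3,X[-1]*1e3,np.degrees(np.arctan2(l[1],l[0])),"perp dist to tcp",1e3*abs(l[2]*l[1]-l[3]*l[0]))
# 3D fit of side face and end face
q=D[m];z=P[m][:,2]
a=np.deg2rad(15);ex=np.array([np.cos(a),np.sin(a)]);ey=np.array([-ex[1],ex[0]])
U=q[:,:2]@ex;V=q[:,:2]@ey;k=(z>.115)&(z<.121)
for X in (q[k&(U>-.010)][:,:2],q[k&(U<-.0135)&(V>-.006)][:,:2]):
    l=cv2.fitLine(X.astype(np.float32),cv2.DIST_HUBER,0,.01,.01).ravel();print(len(X),np.degrees(np.arctan2(l[1],l[0])),1e3*abs(l[2]*l[1]-l[3]*l[0]))
E
```

```text
0.117 [-10.612701 -12.538807] [15.808588  -6.0882177] 13.720002 perp dist to tcp 9.663937
0.117 [-16.536938   -2.1392276] [-14.55266  -12.325845] -77.06953 perp dist to tcp 16.769636
0.119 [-11.730644 -13.462671] [14.5936165 -7.035771 ] 13.720003 perp dist to tcp 10.2962885
0.119 [-17.633123  -3.101283] [-15.656133 -13.25049 ] -77.06951 perp dist to tcp 18.052668
17 12.381818 9.145354
13 -81.760826 16.00444
```

```bash
python3 -c "
from h import *
go(.5253,.0663,.13,77.7)"
```

```text
t 4.8 pos [ 0.5043 -0.2709  0.1649] yaw 14.535966788334477 tilt 0.0614666427590658 q6 35.970950512437696 w 0.0117 F [-0.4557 -0.1884 -1.7432] M [-0.0699  0.2094  0.0008]
shift [ 0.1049 -0.3211  0.0352] turn -1.1024203483826118 -63.164033211665526
```

>>> send_rows(
  steps=[0, 0.015, -0.045, 0, -0.15, 0, 0.03, -0.09, 0, -0.3, 0, 0.045, -0.135, 0, -0.45, 0, 0.06, -0.18, 0, -0.6, 0, 0.075, -0.225, 0, -0.75, 0, 0.09, -0.27, 0, -0.9, 0, 0.105, -0.305, 0.015, -1.05, 0, 0.105, -0.321, 0.03, -1.1],
)

```text
time: 5.8
position: [0.5251, 0.0684, 0.1338]
tool_rot: [0.778, 0.628, 0.0, -0.001]
ft_force: [-0.1, -0.4, -2.1]
grip_width: 0.0118
```

```bash
python3 - <<'E'
from h import *
go(.5253,.0663,.11,77.7)
im=cams.camera("side")["color"][130:260,180:330,::-1]
cv2.imwrite("pics/s4.png",cv2.resize(im,None,fx=5,fy=5,interpolation=cv2.INTER_CUBIC))
E
```

```text
t 5.8 pos [0.5251 0.0684 0.1338] yaw 77.83259437804097 tilt 0.09014234351082567 q6 7.383259832976537 w 0.0118 F [-0.054  -0.3576 -2.08  ] M [-0.0818  0.0956 -0.0336]
shift [-0.0021  0.0007  0.0238] turn 0.0023142084664486266 0.13259437804094887
```

View pics/s4.png

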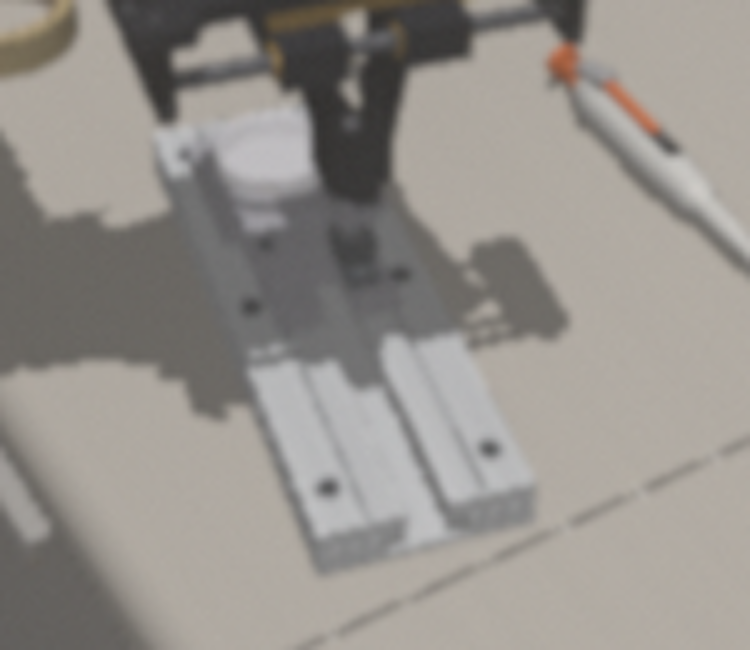

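```bash
python3 - <<'E'
from h import *
c=cams.camera("side");P=cloud(c);o,r=tool();p=np.array(o["position"]);D=P-p
a=np.deg2rad(77.2);s=np.array([np.cos(a),np.sin(a)]);q=np.array([s[1],-s[0]])
cen=np.array([.537,.118])+.0013*q-.0022*s
U=1e3*((P[...,:2]-cen)@s);V=1e3*((P[...,:2]-cen)@q)
m=(np.hypot(D[...,0],D[...,1])<.035)&(P[...,2]<.140)&(P[...,2]>.07)
v,u=np.nonzero(m)
print("tcp u,v (robot frame vs avg)",(p[:2]-np.array([.537,.118]))@s*1e3,(p[:2]-np.array([.537,.118]))@q*1e3)
for vv in range(v.min(),v.max()+1):
    k=v==vv; print(vv,[f"{uu}:{V[vv,uu]:.0f},{U[vv,uu]:.0f},{P[vv,uu,2]*1e3:.0f}" for uu in u[k]])
E
```

```text
tcp u,v (robot frame vs avg) -51.900234076452925 -3.304589430537547
162 ['241:-18,-42,138']
163 ['241:-18,-40,133']
164 ['242:-18,-50,138']
165 ['242:-18,-50,135', '246:-12,-58,140', '247:-10,-59,140', '255:7,-61,137', '256:9,-61,137']
166 ['243:-19,-59,139', '244:-17,-60,140', '246:-13,-60,139', '247:-10,-60,138', '255:6,-62,135', '256:10,-58,132']
167 ['243:-18,-56,134', '244:-17,-60,137', '245:-15,-59,136', '246:-13,-60,136', '247:-10,-59,135', '248:-9,-64,138', '254:2,-70,140']
168 ['244:-18,-62,136', '245:-15,-60,133', '246:-13,-60,133', '247:-10,-59,132', '248:-10,-65,136', '250:-7,-70,139', '251:-5,-71,140', '252:-2,-69,137', '253:-0,-70,137', '254:1,-72,139']
169 ['243:-14,-41,117', '244:-18,-63,134', '245:-13,-54,126', '246:-12,-56,127', '247:-9,-56,126', '248:-10,-65,133', '249:-9,-71,138', '250:-8,-73,139', '251:-6,-73,138', '252:-3,-73,138', '253:-1,-71,136', '254:2,-68,133', '255:10,-51,118']
170 ['242:-18,-45,118', '243:-15,-44,116', '244:-14,-49,120', '245:-13,-53,123', '246:-12,-56,125', '247:-10,-59,126', '248:-8,-59,126', '249:-9,-70,134', '250:-8,-72,135', '251:-5,
[... 2238 characters left out ...]
-1,-55,88', '252:0,-58,90', '253:3,-58,89']
183 ['246:-12,-52,85', '247:-11,-58,90', '248:-9,-60,91', '249:-7,-60,90', '250:-5,-60,90', '251:-3,-60,89', '252:0,-57,87', '253:2,-60,88']
184 ['247:-12,-60,89', '248:-10,-61,89', '249:-8,-62,90', '250:-6,-62,89', '251:-4,-65,91', '252:-2,-64,89', '253:0,-65,89']
185 ['247:-12,-61,87', '248:-11,-65,90', '249:-9,-66,90', '250:-7,-66,89', '251:-4,-65,88', '252:-2,-65,88', '253:-0,-66,88', '254:2,-67,88']
186 ['247:-12,-59,83', '248:-11,-65,87', '249:-9,-65,87', '250:-7,-67,88', '251:-5,-67,87', '252:-2,-65,85', '253:-0,-66,85', '254:1,-69,87']
187 ['248:-11,-65,85', '249:-9,-67,85', '250:-7,-66,84', '251:-5,-66,84', '252:-2,-66,83', '253:0,-64,81']
```

```bash
python3 -c "
from h import *
go(.5253,.0663,.11,77.7)"
```

```text
t 5.9 pos [0.5223 0.0681 0.1325] yaw 77.72396671056241 tilt 0.42794829415529134 q6 7.440889596996108 w 0.0119 F [-0.7348 -0.467  -2.2672] M [-0.1211  0.1062  0.0339]
shift [-0.0011  0.0035  0.0224] turn 0.00041829801018647037 0.02396671056240507
```

>>> send_rows(
  steps=[0, 0, 0.0045, 0.01, 0, 0, 0, 0.0045, 0.02, 0, 0, 0, 0.0045, 0.03, 0, 0, 0, 0.0045, 0.035, 0, 0, 0, 0.0045, 0.035, 0, 0, 0, 0.0045, 0.035, 0],
)

```text
time: 6.65
position: [0.5267, 0.0672, 0.0977]
tool_rot: [0.779, 0.627, -0.002, -0.003]
ft_force: [0.4, -0.4, -2.7]
grip_width: 0.0116
```

```bash
cat > lat.py <<'E'
from h import *
c=cams.camera("side");P=cloud(c);o,r=tool();p=np.array(o["position"]);D=P-p
a=np.deg2rad(77.2);s=np.array([np.cos(a),np.sin(a)]);q=np.array([s[1],-s[0]])
c0=np.array([.537,.118]);cen=c0+.0013*q-.0022*s
U=1e3*((P[...,:2]-cen)@s);V=1e3*((P[...,:2]-cen)@q);Z=P[...,2]-p[2]
print("tcp u,v",(p[:2]-c0)@s*1e3,(p[:2]-c0)@q*1e3,"z",p[2])
near=(np.hypot(D[...,0],D[...,1])<.035)
vw,uw=np.nonzero(near&(Z<-.010)&(Z>-.022));vh,uh=np.nonzero(near&(Z<-.040)&(Z>-.056))
for nm,v,u in(("washer",vw,uw),("head",vh,uh)):
    for vv in np.unique(v):
        k=u[v==vv]; print(nm,vv,k.min(),k.max(),"V %.1f %.1f mid %.1f U %.1f Z %.3f"%(V[vv,k.min()],V[vv,k.max()],(V[vv,k.min()]+V[vv,k.max()])/2,np.median(U[vv,k]),np.median(P[vv,k,2])))
im=c["color"][150:240,200:310,::-1];cv2.imwrite("pics/lat.png",cv2.resize(im,None,fx=7,fy=6,interpolation=cv2.INTER_CUBIC))
go(.5253,.0663,.11,77.7)
E
python3 lat.py
```

```text
tcp u,v -51.808480289021894 1.2389239845423516 z 0.09781454922927878
washer 181 246 257 V -8.9 14.4 mid 2.8 U -45.9 Z 0.082
washer 182 245 258 V -12.0 15.3 mid 1.6 U -50.0 Z 0.083
washer 183 245 258 V -13.5 14.4 mid 0.5 U -52.4 Z 0.084
washer 184 245 257 V -13.6 11.3 mid -1.1 U -58.1 Z 0.083
washer 185 246 257 V -13.3 10.3 mid -1.5 U -59.9 Z 0.083
washer 186 247 256 V -11.4 7.2 mid -2.1 U -62.3 Z 0.083
washer 187 248 254 V -9.4 2.7 mid -3.4 U -64.1 Z 0.081
head 189 247 247 V -6.9 -6.9 mid -6.9 U -41.2 Z 0.058
head 190 247 247 V -6.4 -6.4 mid -6.4 U -39.1 Z 0.053
head 191 247 247 V -7.0 -7.0 mid -7.0 U -40.9 Z 0.052
head 192 248 248 V -6.3 -6.3 mid -6.3 U -46.8 Z 0.053
head 193 248 255 V -6.4 7.1 mid 0.3 U -53.5 Z 0.055
head 194 249 255 V -6.7 5.8 mid -0.5 U -59.1 Z 0.055
head 195 249 256 V -7.0 6.7 mid -0.1 U -62.7 Z 0.056
head 196 250 256 V -6.8 6.5 mid -0.2 U -65.9 Z 0.056
head 197 250 256 V -6.9 5.9 mid -0.5 U -66.7 Z 0.053
head 198 250 256 V -6.9 5.8 mid -0.6 U -67.9 Z 0.051
head 199 251 252 V -5.8 -3.4 mid -4.6 U -67.2 Z 0.049
t 6.7 pos [0.5267 0.0672 0.0978] yaw 77.7163879833101 tilt 0.37729260225213124 q6 7.377901656989003 w 0.0117 F [-0.4889 -0.5909 -1.7298] M [-0.0572  0.0528 -0.0401]
shift [-0.0012 -0.0013 -0.0122] turn 0.00028602426652306085 0.016387983310096388
```

View pics/lat.png

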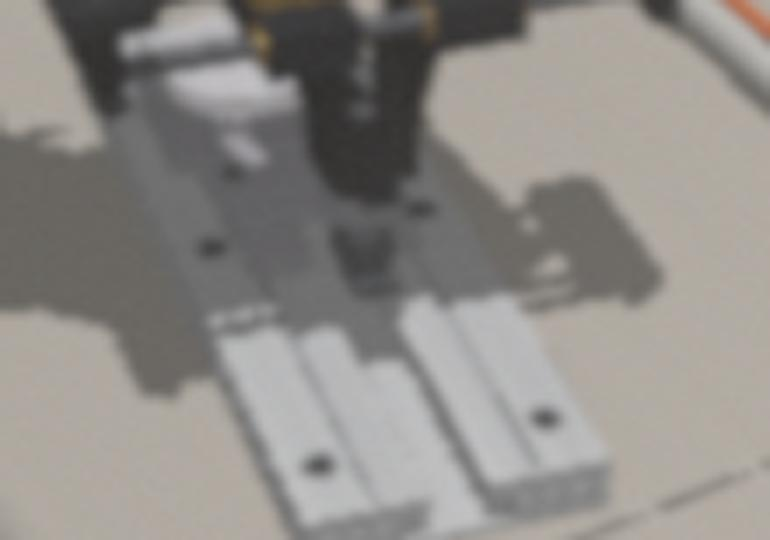

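>>> send_rows(
  steps=[0, 0, 0.0002, 0.006, 0, 0, 0, 0.0002, 0.011, 0, 0, 0, 0.0002, 0.015, 0, 0, 0, 0.0002, 0.019, 0, 0, 0, 0.0002, 0.022, 0, 0, 0, 0.0002, 0.025, 0, 0, 0, 0.0002, 0.028, 0, 0, 0, 0.0002, 0.028, 0],
)

```text
time: 7.7
position: [0.5266, 0.0672, 0.0696]
tool_rot: [0.779, 0.627, -0.002, -0.003]
ft_force: [-0.6, 0.5, -2.0]
grip_width: 0.0118
```

```bash
python3 lat.py|grep -E "head|^t"
```

```text
tcp u,v -51.82082679964989 1.1871365867813892 z 0.06971024329879896
head 193 259 261 V 26.2 29.5 mid 27.8 U -29.0 Z 0.026
head 194 240 262 V -18.6 30.8 mid 6.1 U -26.9 Z 0.027
head 195 239 263 V -21.4 31.8 mid 5.2 U -28.6 Z 0.026
head 196 238 264 V -24.6 33.3 mid 4.4 U -37.2 Z 0.026
head 197 238 265 V -25.0 33.9 mid 4.4 U -38.3 Z 0.026
head 198 238 265 V -26.4 33.2 mid 3.4 U -42.4 Z 0.027
head 199 237 265 V -29.4 32.3 mid 1.5 U -38.0 Z 0.026
head 200 237 266 V -30.4 33.5 mid 1.5 U -45.8 Z 0.027
head 201 237 266 V -31.6 32.6 mid 0.5 U -49.1 Z 0.026
head 202 237 266 V -31.7 30.2 mid -0.7 U -54.2 Z 0.026
head 203 237 266 V -33.2 29.9 mid -1.6 U -55.5 Z 0.026
head 204 237 265 V -33.8 26.3 mid -3.7 U -59.8 Z 0.026
head 205 237 265 V -34.6 25.9 mid -4.4 U -63.7 Z 0.026
head 206 238 264 V -33.5 22.0 mid -5.8 U -63.6 Z 0.026
head 207 239 264 V -32.1 21.7 mid -5.2 U -66.6 Z 0.025
head 208 240 262 V -31.2 16.2 mid -7.5 U -67.9 Z 0.026
head 209 242 261 V -27.9 12.8 mid -7.6 U -72.3 Z 0.026
head 210 243 259 V -26.6 10.2 mid -8.2 U -74.7 Z 0.026
head 211 247 259 V -19.1 9.9 mid -4.6 U -78.3 Z 0.026
t 7.75 pos [0.5267 0.0672 0.0697] yaw 77.7175668334211 tilt 0.39257731721321754 q6 7.365211895266531 w 0.012 F [-0.7326 -0.0701 -2.0194] M [-0.0736  0.1006  0.0535]
```

View pics/lat.png

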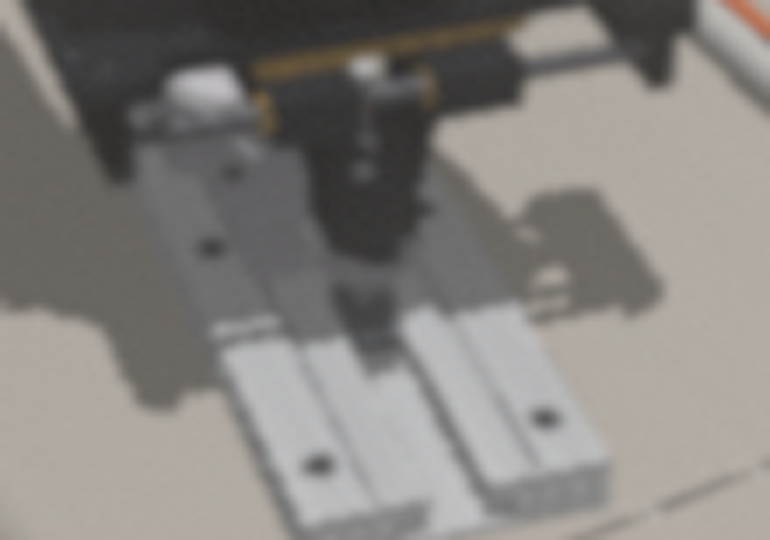

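>>> send_rows(
  steps=[0, 0, 0, 0.003, 0, 0, 0, 0, 0.006, 0, 0, 0, 0, 0.009, 0, 0, 0, 0, 0.011, 0, 0, 0, 0, 0.0125, 0, 0, 0, 0, 0.0125, 0],
)

```text
time: 8.5
position: [0.5265, 0.0672, 0.0571]
tool_rot: [0.779, 0.627, -0.002, -0.003]
ft_force: [0.4, 0.4, -2.7]
grip_width: 0.0117
```

```bash
python3 -c "
from h import *
go(.5364,.1152,.055,77.7)"
```

```text
t 8.5 pos [0.5265 0.0672 0.0571] yaw 77.71871395483528 tilt 0.40300044874840785 q6 7.362909358070464 w 0.0117 F [ 0.4231  0.4274 -2.6762] M [-0.09    0.0661  0.0127]
shift [ 0.049  -0.0005  0.0021] turn 0.0003266201279451053 0.01871395483527749
```

>>> send_rows(
  steps=[0, 0, 0, 0.0008, 0, 0, 0, 0, 0.0015, 0, 0, 0, 0, 0.0015, 0],
)

```text
time: 8.88
position: [0.5265, 0.0672, 0.0556]
tool_rot: [0.779, 0.627, -0.002, -0.003]
ft_force: [-0.7, -0.7, -3.4]
grip_width: 0.0117
```

```bash
python3 -c "
from h import *
go(.5364,.1152,.055,77.7)"
```

```text
t 8.88 pos [0.5265 0.0672 0.0556] yaw 77.71661181385025 tilt 0.4020114391740438 q6 7.363812799860711 w 0.0117 F [-0.74   -0.7346 -3.3671] M [-0.0876  0.0803  0.0467]
shift [ 0.049  -0.0006  0.0006] turn 0.00028993084641545274 0.016611813850261115
```

>>> send_rows(
  steps=[0, 0, 0, 0.0005, 0, 0, 0, 0, 0.001, 0, 0, 0, 0, 0.0014, 0, 0, 0, 0, 0.0014, 0],
)

```text
time: 9.38
position: [0.5265, 0.0672, 0.0544]
tool_rot: [0.779, 0.627, -0.002, -0.003]
ft_force: [-0.7, -0.7, -0.5]
grip_width: 0.0115
```

```bash
python3 -c "
from h import *
go(.5364,.1152,.055,77.7)"
```

```text
t 9.38 pos [0.5265 0.0672 0.0544] yaw 77.71712870904025 tilt 0.39868891104358184 q6 7.363482504172107 w 0.0115 F [-0.7021 -0.6736 -0.4684] M [-0.1225  0.1918  0.0155]
shift [ 0.049  -0.0006 -0.0006] turn 0.0002989523693687302 0.01712870904026431
```

>>> send_rows(
  steps=[0, 0, 0, -0.0006, 0, 0, 0.004, 0, -0.0006, 0, 0, 0.008, 0, -0.0006, 0, 0, 0.012, 0.0001, -0.0006, 0, 0, 0.016, 0.0001, -0.0006, 0, 0, 0.02, 0.0001, -0.0006, 0, 0, 0.024, 0.0002, -0.0006, 0, 0, 0.026, 0.0002, -0.0006, 0],
)

```text
time: 10.38
position: [0.5324, 0.0929, 0.055]
tool_rot: [0.779, 0.628, -0.002, -0.003]
ft_force: [0.7, -0.4, -2.6]
grip_width: 0.0119
```

```bash
python3 -c "
from h import *
go(.5364,.1152,.055,77.7)"
```

```text
t 10.38 pos [0.5324 0.0929 0.055 ] yaw 77.73315461855233 tilt 0.39460266130859617 q6 10.15409973928495 w 0.0119 F [ 0.6862 -0.4139 -2.5637] M [-0.1346  0.0433 -0.0201]
shift [ 0.0227 -0.0008 -0.    ] turn 0.0005786572559807207 0.033154618552316606
```

>>> send_rows(
  steps=[0, 0.003, 0, 0, 0, 0, 0.006, 0, 0, 0, 0, 0.009, 0, 0, 0, 0, 0.012, 0, 0, 0, 0, 0.0145, 0.0001, 0, 0, 0, 0.016, 0.0001, 0, 0, 0, 0.017, 0.0001, 0, 0, 0, 0.017, 0.0001, 0, 0],
)

```text
time: 11.38
position: [0.536, 0.1095, 0.055]
tool_rot: [0.779, 0.628, -0.002, -0.003]
ft_force: [0.7, 0.7, -1.7]
grip_width: 0.0117
```

```bash
python3 -c "
from h import *
go(.5364,.1152,.055,77.7)"
```

```text
t 11.38 pos [0.536  0.1095 0.055 ] yaw 77.7356634318825 tilt 0.395774645435858 q6 11.933087316670111 w 0.0117 F [ 0.667   0.6603 -1.692 ] M [-0.0682  0.0592 -0.0009]
shift [ 0.0056 -0.0009 -0.    ] turn 0.0006224443089100497 0.03566343188248311
```

>>> send_rows(
  steps=[0, 0.0007, 0, 0, 0, 0, 0.0014, 0, 0, 0, 0, 0.002, 0, 0, 0],
)

```text
time: 11.75
position: [0.5365, 0.1115, 0.0549]
tool_rot: [0.779, 0.628, -0.002, -0.003]
ft_force: [0.3, -0.7, -2.4]
grip_width: 0.0118
```

>>> send_rows(
  steps=[0, 0.0004, 0, 0, 0, 0, 0.0008, 0, 0, 0, 0, 0.0008, 0, 0, 0],
)

```text
time: 12.12
position: [0.5367, 0.1123, 0.055]
tool_rot: [0.779, 0.628, -0.002, -0.003]
ft_force: [0.2, 0.1, -3.4]
grip_width: 0.0115
```

>>> send_rows(
  steps=[0, 0.0004, 0, 0, 0, 0, 0.0008, 0, 0, 0, 0, 0.0008, 0, 0, 0],
)

```text
time: 12.5
position: [0.5368, 0.1131, 0.0549]
tool_rot: [0.779, 0.628, -0.002, -0.003]
ft_force: [-0.4, -1.4, -2.2]
grip_width: 0.0113
```

>>> send_rows(
  steps=[0, 0.0004, 0, 0, 0, 0, 0.0004, 0, 0, 0],
)

```text
time: 12.75
position: [0.5369, 0.1135, 0.0549]
tool_rot: [0.779, 0.628, -0.002, -0.003]
ft_force: [-0.4, 0.0, -2.3]
grip_width: 0.0115
```

>>> send_rows(
  steps=[0, 0.0004, 0, 0, 0, 0, 0.0004, 0, 0, 0],
)

```text
time: 13.0
position: [0.537, 0.1139, 0.055]
tool_rot: [0.779, 0.628, -0.002, -0.003]
ft_force: [-1.2, 0.0, -2.4]
grip_width: 0.012
```

>>> send_rows(
  steps=[0, 0.0005, 0, 0, 0, 0, 0.0005, 0, 0, 0],
)

```text
time: 13.25
position: [0.5371, 0.1144, 0.055]
tool_rot: [0.779, 0.628, -0.002, -0.003]
ft_force: [-0.6, -0.4, -1.5]
grip_width: 0.0117
```

>>> send_rows(
  steps=[0, 0.0005, 0, 0, 0, 0, 0.0005, 0, 0, 0],
)

```text
time: 13.5
position: [0.5372, 0.115, 0.055]
tool_rot: [0.779, 0.628, -0.002, -0.003]
ft_force: [0.4, -0.9, -2.6]
grip_width: 0.012
```

>>> send_rows(
  steps=[0, 0.0005, 0, 0, 0, 0, 0.0005, 0, 0, 0],
)

```text
time: 13.75
position: [0.5374, 0.1155, 0.055]
tool_rot: [0.779, 0.628, -0.002, -0.003]
ft_force: [0.4, -0.5, -0.9]
grip_width: 0.0118
```

>>> send_rows(
  steps=[0, 0.0005, 0, 0, 0, 0, 0.0005, 0, 0, 0],
)

```text
time: 14.0
position: [0.5375, 0.116, 0.0549]
tool_rot: [0.778, 0.628, -0.002, -0.003]
ft_force: [0.4, 0.0, -1.9]
grip_width: 0.0117
```

>>> send_rows(
  steps=[0, 0.0004, 0, 0, 0, 0, 0.0004, 0, 0, 0],
)

```text
time: 14.25
position: [0.5375, 0.1162, 0.0549]
tool_rot: [0.778, 0.628, -0.002, -0.003]
ft_force: [-0.7, -1.5, -1.8]
grip_width: 0.0119
```

>>> send_rows(
  steps=[0, 0.0004, 0, 0, 0, 0, 0.0004, 0, 0, 0],
)

```text
time: 14.5
position: [0.5375, 0.1163, 0.055]
tool_rot: [0.778, 0.628, -0.002, -0.003]
ft_force: [0.4, -2.0, -1.1]
grip_width: 0.0118
```

```bash
python3 -c "
from h import *
go(.5364,.1152,.055,77.7)
c=cams.camera('side')
im=c['color'][150:240,200:310,::-1];cv2.imwrite('pics/h1.png',cv2.resize(im,None,fx=7,fy=6,interpolation=cv2.INTER_CUBIC))
go(.5364,.1152,.055,77.7)
P=cloud(c);box=(.4,.75,-.08,.35)
m=rect(P,.044,.054,box);p=P[m];print(cv2.minAreaRect((p[:,:2]*1000).astype(np.float32)))
"
```

```text
t 14.5 pos [0.5375 0.1163 0.055 ] yaw 77.78428298173104 tilt 0.40284626702664766 q6 12.685722205490485 w 0.0118 F [ 0.3876 -2.0221 -1.0581] M [-0.6078  0.0985 -0.0339]
shift [-0.0013 -0.0009 -0.    ] turn 0.001471015534604808 0.08428298173103599
t 14.55 pos [0.5375 0.1163 0.055 ] yaw 77.78159766756971 tilt 0.4010315249233602 q6 12.68559453138462 w 0.0116 F [-0.6023 -2.912  -2.1247] M [-0.6445  0.1486 -0.0289]
shift [-0.0013 -0.0009 -0.    ] turn 0.0014241479610394888 0.08159766756972431
((743.560546875, -43.80159378051758), (71.0262451171875, 12.22352123260498), 89.69691467285156)
```

View pics/h1.png

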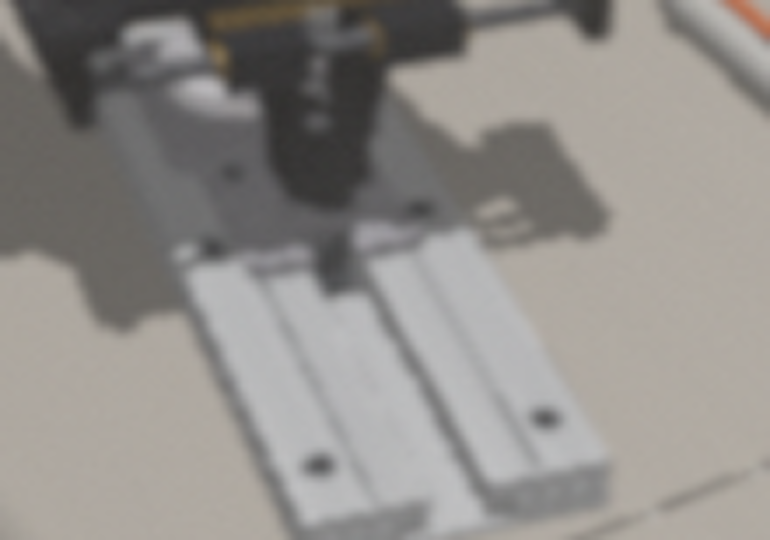

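>>> send_rows(
  steps=[0, 0.0002, 0, 0, 0, 0, 0.0002, 0, 0, 0, 0, 0.0002, 0, 0, 0],
)

```text
time: 14.92
position: [0.5375, 0.1163, 0.055]
tool_rot: [0.778, 0.628, -0.003, -0.002]
ft_force: [-0.5, -2.8, -1.9]
grip_width: 0.0116
```

```bash
python3 -c "
from h import *
go(.5375,.1163,.055,-12.3)"
```

```text
t 14.93 pos [0.5375 0.1163 0.055 ] yaw 77.7890302600721 tilt 0.40660020636459016 q6 12.70583505221877 w 0.0116 F [-0.5458 -2.758  -1.9074] M [-0.7799  0.1465  0.0313]
shift [-0. -0. -0.] turn 1.5723501979670615 90.0890302600721
```

>>> send_rows(
  steps=[0, 0, 0, 0, 0.1, 0, 0, 0, 0, 0.2, 0, 0, 0, 0, 0.3, 0, 0, 0, 0, 0.4, 0, 0, 0, 0, 0.5, 0, 0, 0, 0, 0.6, 0, 0, 0, 0, 0.7, 0, 0, 0, 0, 0.8],
)

```text
time: 15.92
position: [0.5362, 0.1167, 0.0546]
tool_rot: [0.962, 0.274, -0.005, -0.002]
ft_force: [-1.5, -1.2, -2.8]
grip_width: 0.0115
```

```bash
python3 -c "
from h import *
go(.5375,.1163,.055,-12.3)"
```

```text
t 15.93 pos [0.5362 0.1167 0.0546] yaw 31.757080199630042 tilt 0.5721615388169108 q6 58.730672154622 w 0.0115 F [-1.4896 -1.1869 -2.806 ] M [-0.4118  0.3846  0.0156]
shift [ 0.0009  0.001  -0.0004] turn 0.7689411082987447 44.057080199630036
```

>>> send_rows(
  steps=[0, 0.0004, 0.0005, -0.0002, 0.1, 0, 0.0008, 0.0009, -0.0004, 0.2, 0, 0.0008, 0.0009, -0.0004, 0.3, 0, 0.0008, 0.0009, -0.0004, 0.4, 0, 0.0008, 0.0009, -0.0004, 0.5, 0, 0.0008, 0.0009, -0.0004, 0.6, 0, 0.0008, 0.0009, -0.0004, 0.7, 0, 0.0008, 0.0009, -0.0004, 0.77],
)

```text
time: 16.92
position: [0.5367, 0.1169, 0.0548]
tool_rot: [0.994, -0.109, -0.006, -0.0]
ft_force: [-0.2, -0.3, -1.8]
grip_width: 0.0117
```

```bash
python3 -c "
from h import *
go(.5375,.1163,.055,-12.3)
c=cams.camera('side')
im=c['color'][150:240,200:310,::-1];cv2.imwrite('pics/h2.png',cv2.resize(im,None,fx=7,fy=6,interpolation=cv2.INTER_CUBIC))
go(.5375,.1163,.055,-12.3)"
```

```text
t 16.93 pos [0.5367 0.1169 0.0548] yaw -12.526847761767419 tilt 0.65560109679466 q6 102.9493818536001 w 0.0117 F [-0.1661 -0.3428 -1.842 ] M [-0.1822  0.306  -0.0408]
shift [ 0.0009  0.0004 -0.0002] turn -0.003959240343621377 -0.2268477617674307
t 16.98 pos [0.5367 0.1168 0.0548] yaw -12.604234740177448 tilt 0.6511738003371741 q6 103.02587057396285 w 0.0115 F [-0.6814 -0.1656 -2.4161] M [-0.2361  0.3604 -0.0642]
shift [ 0.0009  0.0004 -0.0002] turn -0.005309897915045719 -0.304234740177435
```

View pics/h2.png

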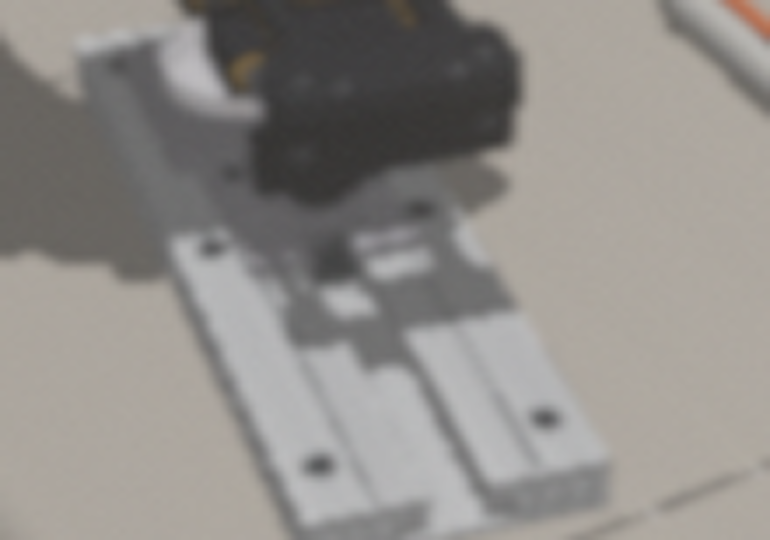

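>>> send_rows(
  steps=[0, 0.0003, 0, 0, 0.05, 0, 0.0006, 0.0, 0, 0.1, 0, 0.0006, 0, 0, 0.15, 0, 0.0006, 0, 0, 0.15],
)

```text
time: 17.48
position: [0.5368, 0.117, 0.0546]
tool_rot: [0.983, -0.183, -0.006, 0.0]
ft_force: [-1.7, -1.2, -2.4]
grip_width: 0.0117
```

```bash
python3 -c "
from h import *
go(.5375,.1163,.055,-12.3)"
```

```text
t 17.48 pos [0.5368 0.117  0.0546] yaw -21.106436129672794 tilt 0.707946832044942 q6 111.51829889224605 w 0.0117 F [-1.6939 -1.2404 -2.4007] M [-0.2119  0.4008  0.0621]
shift [ 0.0009  0.0004 -0.0004] turn -0.1537013058293765 -8.80643612967279
```

>>> send_rows(
  steps=[0, 0, 0, 0, 0.05, 0, 0, 0, 0, 0.1, 0, 0, 0, 0, 0.15, 0, 0, 0, 0, 0.15],
)

```text
time: 17.98
position: [0.5368, 0.117, 0.0542]
tool_rot: [0.967, -0.255, -0.006, 0.0]
ft_force: [0.8, -2.5, -6.3]
grip_width: 0.0116
```

```bash
python3 -c "
from h import *
go(.5375,.1163,.055,-12.3)"
```

```text
t 17.98 pos [0.5368 0.117  0.0542] yaw -29.59600465060367 tilt 0.718019381658454 q6 120.00866401238277 w 0.0116 F [ 0.7555 -2.5125 -6.2719] M [-0.3054  0.0556  0.1429]
shift [ 0.001   0.0003 -0.0008] turn -0.3018722285932854 -17.296004650603663
```

>>> send_rows(
  steps=[0, 0, 0, 0.0003, 0.06, 0, 0, 0, 0.0006, 0.12, 0, 0, 0, 0.0009, 0.18, 0, 0, 0, 0.0012, 0.24, 0, 0, 0, 0.0015, 0.3, 0, 0, 0, 0.0015, 0.3],
)

```text
time: 18.73
position: [0.5369, 0.1172, 0.0526]
tool_rot: [0.918, -0.396, -0.006, 0.001]
ft_force: [0.7, -1.1, -4.3]
grip_width: 0.0113
```

```bash
python3 -c "
from h import *
go(.5375,.1163,.055,-12.3)"
```

```text
t 18.73 pos [0.5369 0.1172 0.0526] yaw -46.6710993164707 tilt 0.70867339657711 q6 137.08017503299433 w 0.0113 F [ 0.6953 -1.0643 -4.2781] M [-0.2343  0.176   0.0782]
shift [ 0.001   0.0001 -0.0024] turn -0.5998888506023861 -34.37109931647069
```

>>> send_rows(
  steps=[0, 0, 0, 0.0003, 0.06, 0, 0, 0, 0.0006, 0.12, 0, 0, 0, 0.0009, 0.18, 0, 0, 0, 0.0012, 0.24, 0, 0, 0, 0.0015, 0.3, 0, 0, 0, 0.0017, 0.34, 0, 0, 0, 0.0017, 0.34],
)

```text
time: 19.6
position: [0.5369, 0.1173, 0.0511]
tool_rot: [0.838, -0.545, -0.006, 0.002]
ft_force: [-0.3, -0.9, -2.3]
grip_width: 0.0116
```

```bash
python3 -c "
from h import *
go(.5375,.1163,.055,-12.3)
c=cams.camera('side')
im=c['color'][150:240,200:310,::-1];cv2.imwrite('pics/h3.png',cv2.resize(im,None,fx=7,fy=6,interpolation=cv2.INTER_CUBIC))
for i in range(4): go(.5375,.1163,.055,-12.3); cams.camera('side')"|grep ^t
```

```text
t 19.6 pos [0.5369 0.1173 0.0511] yaw -66.0391587654261 tilt 0.6940905630655443 q6 156.44660740153768 w 0.0116 F [-0.2715 -0.8895 -2.3274] M [-0.1874  0.1877  0.0851]
t 19.65 pos [0.537  0.1173 0.0511] yaw -66.04413090681648 tilt 0.6891495871815687 q6 156.45130724413204 w 0.0117 F [-1.0271 -0.9052 -2.1553] M [-0.1031  0.2175  0.117 ]
t 19.7 pos [0.537  0.1173 0.0511] yaw -66.06413416124045 tilt 0.6905877441487077 q6 156.472010277222 w 0.012 F [-0.945  -0.6403 -2.1469] M [-0.1574  0.185   0.1158]
t 19.75 pos [0.537  0.1173 0.0511] yaw -66.08444802213738 tilt 0.687223255597394 q6 156.48929493741568 w 0.012 F [-0.1485 -0.216  -1.3001] M [-0.0877  0.2143  0.1204]
t 19.8 pos [0.537  0.1173 0.0511] yaw -66.09758702038218 tilt 0.6884429604291856 q6 156.50398684176963 w 0.0116 F [-0.6003 -0.635  -2.2402] M [-0.1149  0.1851  0.1551]
```

View pics/h3.png

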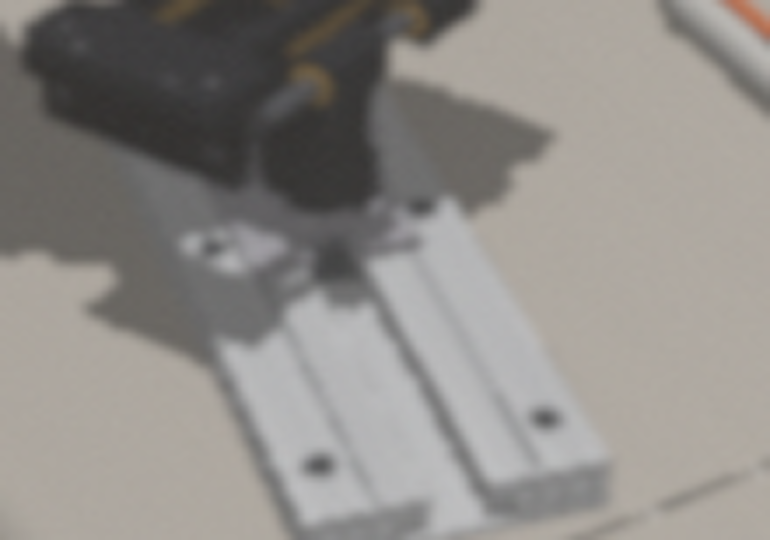

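>>> send_rows(
  steps=[0.03, 0, 0, 0, 0, 0.03, 0, 0, 0, 0, 0.03, 0, 0, 0, 0, 0.03, 0, 0, -0.02, 0, 0.03, 0, 0, -0.045, -0.1, 0.03, 0, 0, -0.045, -0.28, 0.03, 0, 0, -0.045, -0.46, 0.03, 0, 0, -0.045, -0.64],
)

```text
time: 20.85
position: [0.5376, 0.1172, 0.0964]
tool_rot: [0.968, -0.251, -0.006, 0.0]
ft_force: [-0.7, 0.1, 0.4]
grip_width: 0.03
```

```bash
python3 -c "
from h import *
go(.537,.1173,.095,113.9)
c=cams.camera('side')
im=c['color'][150:240,200:310,::-1];cv2.imwrite('pics/h4.png',cv2.resize(im,None,fx=7,fy=6,interpolation=cv2.INTER_CUBIC))
"
```

```text
t 20.85 pos [0.5376 0.1172 0.0964] yaw -29.110592923180526 tilt 0.6607994298804256 q6 119.52781011914853 w 0.03 F [-0.7167  0.0763  0.3807] M [0.0273 0.1536 0.0502]
shift [-0.0006  0.0002  0.0014] turn -2.4960057117388024 -143.01059292318052
```

View pics/h4.png

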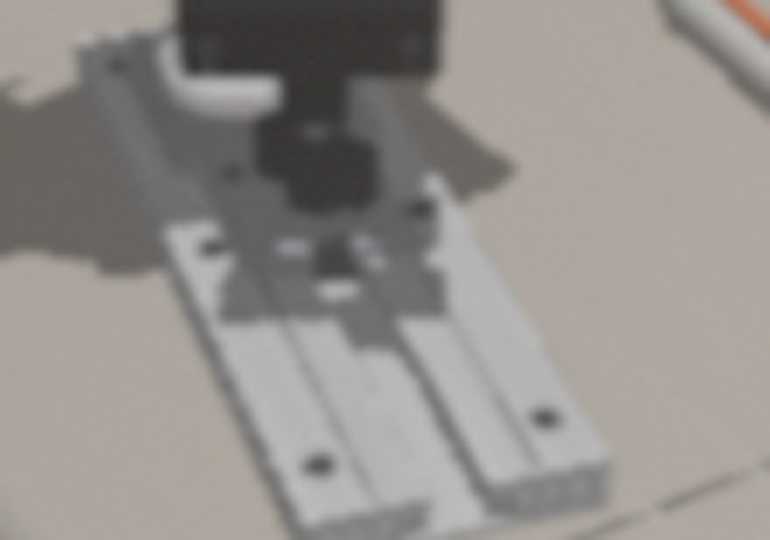

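>>> send_rows(
  steps=[0.03, 0, 0, 0, -0.18, 0.03, 0, 0, 0, -0.36, 0.03, 0, 0, 0, -0.54, 0.03, 0, 0, 0, -0.72, 0.03, 0, 0, 0, -0.9, 0.03, 0, 0, 0, -1.08, 0.03, 0, 0, 0, -1.26, 0.03, 0, 0, 0, -1.44],
)

```text
time: 21.9
position: [0.5377, 0.1173, 0.0963]
tool_rot: [0.892, 0.452, -0.004, -0.004]
ft_force: [-0.7, -0.2, 0.7]
grip_width: 0.03
```

>>> send_rows(
  steps=[0.03, 0, 0, 0, -0.18, 0.03, 0, 0, 0, -0.36, 0.03, 0, 0, 0, -0.54, 0.03, 0, 0, 0, -0.72, 0.03, 0, 0, 0, -0.9, 0.03, 0, 0, 0, -1.05, 0.03, 0, 0, 0, -1.05],
)

```text
time: 22.78
position: [0.5377, 0.1173, 0.0964]
tool_rot: [0.546, 0.837, -0.002, -0.005]
ft_force: [-0.1, 0.4, -0.0]
grip_width: 0.0299
```

```bash
python3 - <<'E'
from h import *
c=cams.camera('side')
im=c['color'][130:220,200:310,::-1];cv2.imwrite('pics/h5.png',cv2.resize(im,None,fx=7,fy=6,interpolation=cv2.INTER_CUBIC))
c=cams.camera('top')
im=c['color'][170:260,140:260,::-1];cv2.imwrite('pics/h5t.png',cv2.resize(im,None,fx=6,fy=6,interpolation=cv2.INTER_CUBIC))
go(.537,.1173,.051,113.9)
E
```

```text
t 22.88 pos [0.5377 0.1173 0.0964] yaw 113.75724841838944 tilt 0.6492079122467205 q6 -23.344866963307993 w 0.0303 F [ 0.3547 -0.9263  0.0981] M [-0.1154  0.0212 -0.0278]
shift [-0.     -0.0003  0.0454] turn -0.002491485111534053 -0.14275158161058243
```

View pics/h5.png

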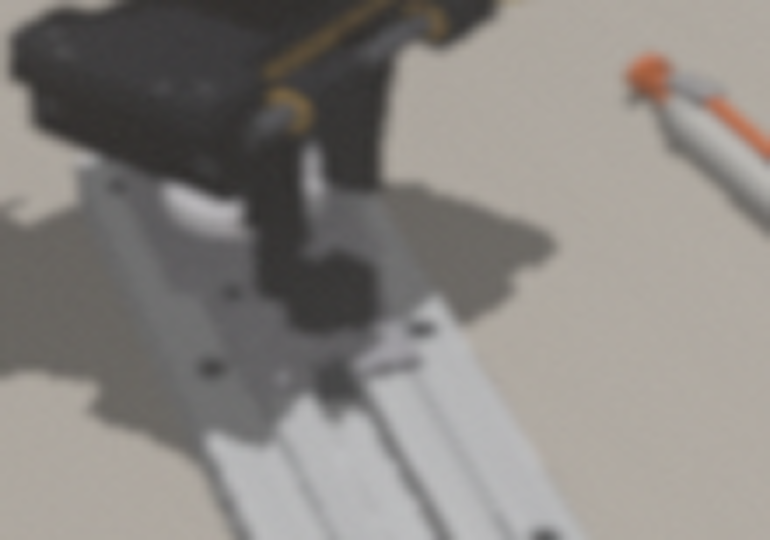

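View pics/h5t.png

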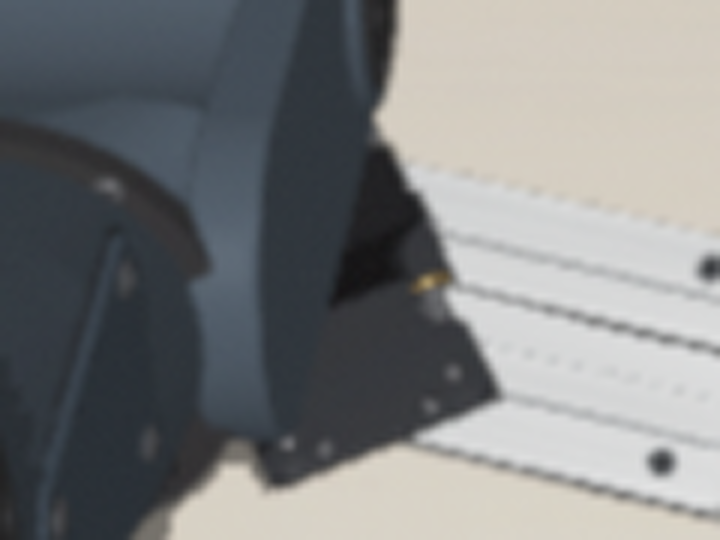

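>>> send_rows(
  steps=[0.03, 0, 0, 0.015, 0, 0.03, 0, 0, 0.03, 0, 0.03, 0, 0, 0.04, 0, 0.03, 0, 0, 0.045, 0, 0.03, 0, 0, 0.045, 0, 0.0, 0, 0, 0.045, 0, 0.0, 0, 0, 0.045, 0, 0.0, 0, 0, 0.045, 0],
  force=8,
)

```text
time: 23.88
position: [0.537, 0.1173, 0.0518]
tool_rot: [0.546, 0.838, -0.002, -0.005]
ft_force: [-1.6, -1.4, 1.7]
grip_width: 0.0119
```

```bash
python3 - <<'E'
from h import *
go(.537,.1173,.051,113.9)
E
```

```text
t 23.88 pos [0.537  0.1173 0.0518] yaw 113.79102913867908 tilt 0.6599638902282922 q6 -23.37900578878049 w 0.0119 F [-1.5633 -1.3964  1.682 ] M [-0.1344  0.2728  0.1184]
shift [0.     0.     0.0008] turn -0.0019019003187843101 -0.10897086132092682
```

>>> send_rows(
  steps=[0, 0, 0, 0, 0, 0, 0, 0, 0.0003, 0.06, 0, 0, 0, 0.0006, 0.12, 0, 0, 0, 0.0009, 0.18, 0, 0, 0, 0.0012, 0.24, 0, 0, 0, 0.0015, 0.3, 0, 0, 0, 0.0015, 0.3],
  force=45,
)

```text
time: 24.75
position: [0.5371, 0.1173, 0.0506]
tool_rot: [0.665, 0.747, -0.003, -0.005]
ft_force: [-1.1, -1.0, 2.8]
grip_width: 0.0116
```

```bash
cat > st.py <<'E'
from h import *
go(.537,.1173,.051,113.9)
F=[];M=[]
for i in range(3):
    o=robot.get_obs();F.append(o["ft_force"]);M.append(o["moment"]);cams.camera("side")
print("meanF",np.mean(F,0),"meanM",np.mean(M,0))
E
python3 st.py
```

```text
t 24.75 pos [0.5371 0.1173 0.0506] yaw 96.65758098834691 tilt 0.635379059367665 q6 -6.23523624476005 w 0.0116 F [-1.0893 -0.9921  2.7679] M [-0.1004  0.1464  0.07  ]
shift [ 0.     -0.0001 -0.0004] turn -0.30093698276181335 -17.242419011653112
meanF [-1.0324 -0.6245  3.2227] meanM [-0.1     0.1474  0.0858]
```

>>> send_rows(
  steps=[0, 0, 0, 0.0002, 0.06, 0, 0, 0, 0.0004, 0.12, 0, 0, 0, 0.0006, 0.18, 0, 0, 0, 0.0008, 0.24, 0, 0, 0, 0.001, 0.3, 0, 0, 0, 0.001, 0.3],
)

```text
time: 25.65
position: [0.5373, 0.1173, 0.0498]
tool_rot: [0.769, 0.64, -0.003, -0.004]
ft_force: [-0.1, -0.1, 4.4]
grip_width: 0.0114
```

```bash
python3 st.py
```

```text
t 25.65 pos [0.5373 0.1173 0.0498] yaw 79.5259530839046 tilt 0.6104550070698133 q6 10.891143738080089 w 0.0114 F [-0.1176 -0.0903  4.413 ] M [-0.1154  0.1812  0.0974]
shift [-0.     -0.0003 -0.0012] turn -0.599940295920868 -34.37404691609541
meanF [-0.5836 -0.4554  4.4489] meanM [-0.1299  0.1435  0.1066]
```

>>> send_rows(
  steps=[0, 0, 0, 0.0002, 0.06, 0, 0, 0, 0.0004, 0.12, 0, 0, 0, 0.0006, 0.18, 0, 0, 0, 0.0007, 0.2, 0, 0, 0, 0.0007, 0.2],
)

```text
time: 26.42
position: [0.5373, 0.1173, 0.0492]
tool_rot: [0.829, 0.56, -0.004, -0.004]
ft_force: [-1.1, -0.6, 5.1]
grip_width: 0.0119
```

```bash
python3 st.py
```

```text
t 26.43 pos [0.5373 0.1173 0.0492] yaw 68.10570713291447 tilt 0.6052962274891891 q6 22.3098678599226 w 0.0119 F [-1.0884 -0.5995  5.0552] M [-0.152   0.1016  0.172 ]
shift [-0.0001 -0.0003 -0.0018] turn -0.7992611891531962 -45.79429286708552
meanF [-1.2701 -0.3772  4.7658] meanM [-0.1794  0.151   0.1644]
```

>>> send_rows(
  steps=[0, 0, 0, 0.0002, 0.05, 0, 0, 0, 0.0004, 0.1, 0, 0, 0, 0.0005, 0.15, 0, 0, 0, 0.0005, 0.15],
)

```text
time: 27.08
position: [0.5373, 0.1172, 0.0488]
tool_rot: [0.868, 0.496, -0.004, -0.004]
ft_force: [-1.6, -0.5, 5.0]
grip_width: 0.0118
```

```bash
python3 st.py
```

```text
t 27.07 pos [0.5373 0.1172 0.0488] yaw 59.503270549209255 tilt 0.5941058615717751 q6 30.91416751990874 w 0.0118 F [-1.5627 -0.4693  5.0446] M [-0.2133  0.131   0.1637]
shift [-0.0001 -0.0004 -0.0022] turn -0.9494020312328655 -54.39672945079076
meanF [-1.634  -0.991   5.2903] meanM [-0.2041  0.1619  0.1638]
```

>>> send_rows(
  steps=[0, 0, 0, 0.0001, 0.05, 0, 0, 0, 0.0002, 0.1, 0, 0, 0, 0.0003, 0.15, 0, 0, 0, 0.0003, 0.15],
)

```text
time: 27.72
position: [0.5374, 0.1171, 0.0487]
tool_rot: [0.903, 0.43, -0.004, -0.003]
ft_force: [-1.0, -0.9, 4.9]
grip_width: 0.0114
```

```bash
python3 st.py
```

```text
t 27.73 pos [0.5374 0.1171 0.0487] yaw 50.9614566804824 tilt 0.58397767551174 q6 39.46886517660533 w 0.0114 F [-1.0068 -0.8893  4.8952] M [-0.1873  0.2291  0.2553]
shift [-0.0001 -0.0004 -0.0023] turn -1.0984848073346638 -62.938543319517606
meanF [-1.1385 -0.6805  5.3999] meanM [-0.1616  0.2134  0.2371]
```

>>> send_rows(
  steps=[0.03, 0, 0, 0, 0, 0.03, 0, 0, 0, 0, 0.03, 0, 0, 0, 0, 0.03, 0, 0, -0.02, 0, 0.03, 0, 0, -0.05, 0, 0.03, 0, 0, -0.1, 0, 0.03, 0, 0, -0.14, 0, 0.03, 0, 0, -0.14, 0],
)

```text
time: 28.88
position: [0.5413, 0.117, 0.1919]
tool_rot: [0.903, 0.43, -0.0, -0.002]
ft_force: [0.2, -0.9, -1.1]
grip_width: 0.0297
```

```bash
python3 - <<'E'
from h import *
go(.40,-.12,.2,50)
c=cams.camera('side')
im=c['color'][130:240,190:310,::-1];cv2.imwrite('pics/h6.png',cv2.resize(im,None,fx=6,fy=5,interpolation=cv2.INTER_CUBIC))
E
```

```text
t 28.88 pos [0.5413 0.117  0.1919] yaw 50.967339265383785 tilt 0.1800605011356612 q6 39.49927471572116 w 0.0297 F [ 0.2416 -0.9301 -1.0642] M [-0.1264  0.1455  0.0168]
shift [-0.273   0.0395 -0.0084] turn 0.01688325516477001 0.9673392653837709
```

View pics/h6.png

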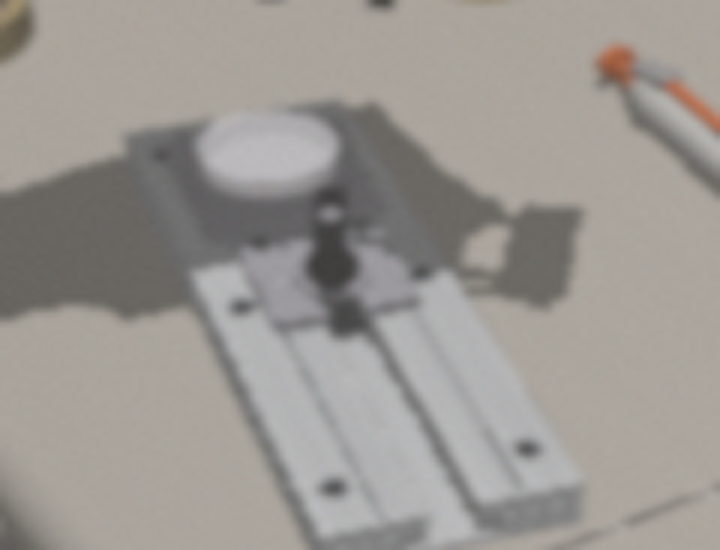

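>>> send_rows(
  steps=[0.03, -0.06, 0.008, 0, 0, 0.03, -0.12, 0.017, 0, 0, 0.03, -0.18, 0.026, 0, 0, 0.03, -0.24, 0.034, 0, 0, 0.03, -0.27, 0.039, 0, 0, 0.03, -0.27, 0.039, 0, 0],
)

```text
time: 29.68
position: [0.3981, -0.1183, 0.1889]
tool_rot: [0.904, 0.428, -0.004, -0.004]
ft_force: [-0.1, 0.8, 0.1]
grip_width: 0.0299
```

```bash
python3 - <<'E'
from h import *
a=np.deg2rad(77.2);s=np.array([np.cos(a),np.sin(a)]);q=np.array([s[1],-s[0]]);cen=np.array([.537,.118])
box=(.4,.75,-.08,.35)
for n,off in(("top",-.002),("side",0)):
    c=cams.camera(n);P=cloud(c)
    im=c['color'][170:260,120:260,::-1] if n=="top" else c['color'][130:230,190:290,::-1]
    cv2.imwrite(f'pics/f_{n}.png',cv2.resize(im,None,fx=5.5,fy=5.5,interpolation=cv2.INTER_CUBIC))
    m=rect(P,.0305,.0375,box,off);p=P[m][:,:2];u=(p-cen)@s*1e3
    print(n,"foot u",np.sort(u)[[0,3,10,20]])
    m=rect(P,.044,.054,box,off);print("dish",cv2.minAreaRect((P[m][:,:2]*1e3).astype(np.float32))[0])
    d=np.hypot(P[...,0]-.537,P[...,1]-.117)<.03
    m=d&(P[...,2]-off>.062)&(P[...,2]<.1);p=P[m]; print("bar top z",np.percentile(p[:,2]-off,[50,90]),cv2.minAreaRect((p[p[:,2]-off>.070][:,:2]*1e3).astype(np.float32)))
    b=rect(P,.02,.06,box,off);e=P[b];e=(e[(e[:,2]-off>.0235)&(e[:,2]-off<.0285)][:,:2]-cen)
    print("bed u",(e@s).min()*1e3,(e@s).max()*1e3)
E
```

```text
top foot u [-22.99394348 -22.56576457 -21.59772026 -20.52055117]
dish (557.978759765625, 209.5988311767578)
bar top z [0.07290026 0.07565766] ((536.3245849609375, 118.19744873046875), (43.199546813964844, 12.103792190551758), 59.487911224365234)
bed u -149.14175864865283 151.3286311458349
side foot u [-25.58480848 -23.61136008 -19.35957137 -16.79919173]
dish (743.9065551757812, -45.24639892578125)Traceback (most recent call last):
  File "<stdin>", line 12, in <module>
    return _quantile_unchecked(
        a, q, axis, out, overwrite_input, method, keepdims, weights)
    return _ureduce(a,
                    func=_quantile_ureduce_func,
    ...<5 lines>...
                    overwrite_input=overwrite_input,
                    method=method)
    r = func(a, **kwargs)
    result = _quantile(arr,
                       quantiles=q,
    ...<2 lines>...
                       out=out,
                       weights=wgt)
    slices_having_nans = np.isnan(arr[-1, ...])
                                  ~~~^^^^^^^^^
IndexError: index -1 is out of bounds for axis 0 with size 0
```

View pics/f_top.png

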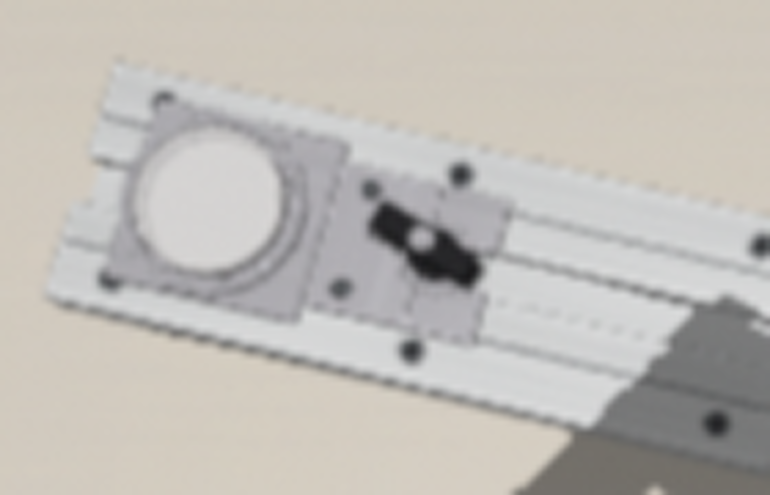

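View pics/f_side.png

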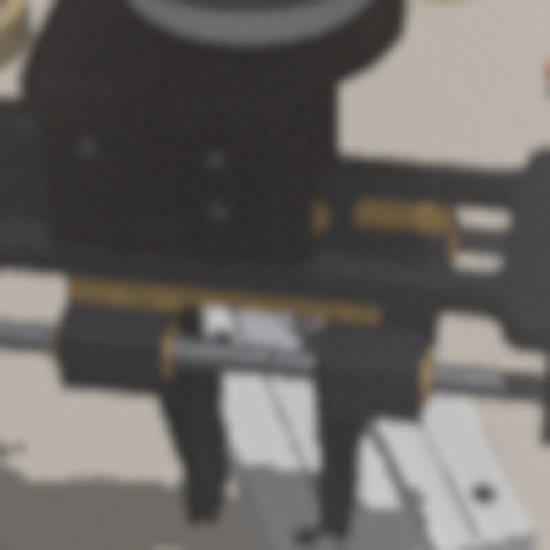

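```bash
python3 - <<'E'
from h import *
R=[]
for i in range(6):
    c=cams.camera("top");P=cloud(c)
    d=np.hypot(P[...,0]-.5365,P[...,1]-.118)
    # in-plane coords along bar
    for ang in (58.5,):
        a=np.deg2rad(ang);e=np.array([np.cos(a),np.sin(a)]);f=np.array([-e[1],e[0]])
        X=(P[...,:2]-[.5363,.1182])
    m=(abs(X@f)<.004)&(abs(X@e)<.018)&(abs(X@e)>.006)&(P[...,2]>.06)
    ft=(P[...,2]>.027)&(P[...,2]<.037)&(d>.028)&(d<.05); ft=ft&(cv2.erode(((P[...,2]>.0285)&(P[...,2]<.0365)).astype(np.uint8),np.ones((3,3)))>0)
    R.append((np.median(P[m][:,2]),np.median(P[ft][:,2]),m.sum(),ft.sum()))
    p=P[(P[...,2]>.068)&(d<.03)];print(cv2.minAreaRect((p[:,:2]*1e3).astype(np.float32)))
R=np.array(R);print(R.mean(0),(R[:,0]-R[:,1]).mean())
go(.5,0,.2,50)
E
```

```text
((536.4360961914062, 118.28760528564453), (43.11164474487305, 11.796313285827637), 59.79935073852539)
((536.2106323242188, 118.16017150878906), (43.50784683227539, 11.592512130737305), 59.9235954284668)
((535.906005859375, 117.87197875976562), (43.92625427246094, 12.121123313903809), 60.27840042114258)
((535.94970703125, 117.61663055419922), (43.91650390625, 12.07541561126709), 60.038482666015625)
((535.9296875, 117.97210693359375), (44.103309631347656, 11.98708724975586), 59.97747802734375)
((535.7907104492188, 117.4356689453125), (43.80329132080078, 11.987380981445312), 59.5424690246582)
[7.13838193e-02 3.21522179e-02 4.16666667e+01 1.35166667e+02] 0.039231601410175156
t 30.07 pos [ 0.4001 -0.1166  0.1901] yaw 51.07545861555862 tilt 0.4276521195779029 q6 7.371629092134844 w 0.0302 F [-0.1632  0.2256 -0.7983] M [-0.1244  0.0587  0.0104]
shift [ 0.1534  0.0044 -0.0103] turn 0.01877029381043753 1.0754586155586026
```

```bash
python3 -c "
from rig import hand_in
print(hand_in())"
```

```text
the job is handed in; nothing more can be done
None
```

I clamped the holder and handed the job in at about 30 s; `hand_in()` gives no verdict.

**What I did:**
- I gripped the T-bolt by its nut and lifted it out of the stand.
- I lowered the head lengthwise into the slot about 50 mm in front of the fork, until it touched the channel floor lightly.
- I slid it along the slot until the shank pressed on the fork's end with about 3 N.
- I turned it a quarter turn clockwise to the neck stop.
- I tightened the nut, regripping it once because the wrist was near its limit, then released it and moved the arm clear.

**Last checks:**
- **Clamping force:** the last turning torque was about 0.24 N m, which means roughly 23 N. The nut's height above the foot gives about 4 mm of spring travel, or roughly 20 N. Both are rough, and they put the spring at or near its solid end.
- **Holder:** in the top view the fork end moved 0.4 mm at most, which is within the measuring noise.
- **Dish:** it looks upright. Its measured centre differs by about 2 mm from the first picture, and that measurement is noisy.
- **Robot:** it is clear of everything.

**What disagreed or was not checked:**
- **Nut slip:** the bar ended at about 60°, while the tool was at 51° on release. The nut probably slipped about 9° in the grip at the end or eased back, so the turn count is not exact. The clamping force comes from torque and height, not from the count.
- **Head angle:** I could not see the head under the lips. That it stands square rests on having reached the neck stop at about 105°, so it may be up to about 15° past square.
- **Side camera:** its last view was partly blocked by the arm, so the final measurements come from the top camera only.

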